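Hang the wet hairbrush to dry and start the dryer

TASK

Take the blue hairbrush off its small stand and lower it gently through the gap between the things on the drying rack, so that it hangs by its hook on the top bar at the orange band, its neighbours left hanging in their places, and let go of it. Then start the dryer: press the green membrane key on the sloping panel with 6 to 10 N for about half a second (25 N would break it) without pressing the black keys, and take your hand away. Do not drop the brush, and leave the white basket and the flat white case where they are.

Things in the scene. Friction and masses are not known exactly. Their poses are not given: they have to be found in the camera images.
- brush_handle (a point): Centre of the upright handle (16 mm in x, 24 mm in y, 55 mm high, so 27 mm up and down) at the top of the blue hairbrush, 90 g, 165 mm tall, hanging upright on the stand; z up, bristles face its -x. Grip the handle from above. The hook's underside, which rests on the bar, is 35 mm below this point. Lift 30 mm or more to unhook, then it is free to leave towards -x.
- brush: The same blue hairbrush; origin where the hook's underside rests on the bar. The hook is an inverted U, 18 mm wide in y, 22 mm inside in x (11 either side of the origin); its back prong (+x) ends 20 mm below the origin. On the -x side the neck carries the flat-backed head: 50 mm wide in y, x from -11 to -34 mm, z from -35 to -105 mm.
- empty_mid (a point): Middle of the top face of the rack's top bar (12 by 12 mm, top 180 mm above the counter) at the orange band, 34 mm long, that marks the empty place. y along the bar, -x the front, z up. When hung, body brush has its origin here and the same axes. Places are 60 mm apart: the brush head has about 10 mm free on each side.
- rack: Drying rack, fixed; origin on the counter under the middle of its bars, y along them, -x the front, z up. Two steel bars 320 mm long between white end plates: the top bar, top at 180 mm, and a rest bar, top at 116 mm, its front face 10 mm in front of the top bar's centre line, on which the backs of the hanging heads lean.
- stand: Small stand, fixed, 104 mm wide, with the same pair of bars at the same heights as the rack; the blue brush hangs on it at the start. Origin on the counter under the bars, y along them, -x the front. It is left or right of the rack.
- start_key_face (a point): Centre of the face of the green key, 30 mm up the slope (x) by 36 mm (y), on the grey sloping panel of the white dryer in front of the rack, 53 mm above the counter, 3 mm proud. z points out of the panel, 30 degrees from vertical towards the front: press along -z with closed fingertips, the tool tilted so; the heads above and behind bar an upright gripper.
- start_key (a joint): Travel of the green key, 0 (up) to 0.002 m. It moves from 1.6 N, takes 3.3 N more per mm and meets a rigid stop at 8 N; it counts as pressed beyond 0.0011 m (5.2 N). It springs back. Press slowly.
- grey_key_a (a joint): Travel of a black key of the same size and spring, its centre 65 mm from the green one along the panel (-y side); 0 is up, it must stay below 0.001 m.
- grey_key_b (a joint): Travel of a black key of the same size and spring, its centre 130 mm from the green one along the panel (-y side); 0 is up, it must stay below 0.001 m.
- comb: Black comb, 46 mm wide, hanging loose on the rack by a hook like the brush's; origin where the hook rests on the bar's top; it reaches 5 mm above and 110 mm below that. The order along the bar varies.
- paddle: Wooden hairbrush with black bristles, 50 mm wide, hanging loose on the rack by a hook like the brush's; origin where the hook rests on the bar's top; it reaches 5 mm above and 110 mm below that. The order along the bar varies.
- mirror: Red hand mirror, 50 mm wide, hanging loose on the rack by a hook like the brush's; origin where the hook rests on the bar's top; it reaches 5 mm above and 110 mm below that. The order along the bar varies.
- scrub: White scrub brush, 48 mm wide, hanging loose on the rack by a hook like the brush's; origin where the hook rests on the bar's top; it reaches 5 mm above and 110 mm below that. The order along the bar varies.
- basket: White open basket, 110 x 100 x 60 mm, with a paper roll and a blue stick standing in it, 106 mm high in all, beside the rack, opposite the stand; loose; origin at the centre of its underside. Not part of the job.
- case: Flat white case, 80 x 150 x 35 mm, before the dryer; loose; origin at the centre of its underside. Not part of the job.
Things that resemble listed ones, but are neither listed nor needed, are in the scene too. Leave any yellow look-alike of the brush alone.

How it is judged:
By the outcome, as a careful person would: the job done as asked, in the order asked, and still so for the second after the job is handed in, with the robot touching nothing.
It also fails if it takes over 59 s, if anything falls off the work surface, if the arm or the gripper's body presses on something with over 40 N, if the wrist force passes 120 N, or if a joint passes its speed limit or range.

ROBOT

A 6-joint arm with a two-finger parallel gripper is mounted at the origin on the work surface. World frame = base frame: x ahead of the robot, y to its left, z up, the work surface at z = 0. Lengths are in m, angles in rad, forces in N, time in s.
With the tool pointing down it reaches from about 0.325 to 0.85 m from the base axis. Payload 4.4 kg.
Tool frame: the origin (TCP) lies midway between the tips of the shut fingers; the grasp point (between the pads) lies 19 mm behind it; z points along the fingers, y is the line along which they close (so a half turn about z gives the same grasp; the last joint's range is limited). The gripper opens to 94 mm and grips with 3 to 60 N. Pads are 16 mm wide; open, the fingers measure 119 mm over their backs; the gripper's body (75 mm by 177 mm) begins 78 mm behind the grasp point.
Start: joints at [-1.25, 0.207, 1.542, -0, 1.393, -0.15], TCP at [0.261, -0.512, 0.169] pointing down, gripper open.
Joint ranges: [-2.73, 2.73], [-0.86, 2.22], [0.23, 2.46], [-1.11, 4.25], [0.08, 2.63], [-2.82, 2.82]. Speed limits (rad/s): [2.79, 2.79, 3.14, 3.14, 3.14, 3.14].

INTERFACE

Orientations are given as a unit quaternion [x, y, z, w].
In Python, from cell import robot, capture, recognise, cut_out, mark_of gives the robot as it stands.
- The arm moves only by the shell command python3 -m inch 'ROWS'. ROWS is JSON, one flat list of numbers, 7 for each row, row after row: the shift along the world's x, y, z normalised to -1 to 1, where 1 is 0.4 m, then the turn, a rotation vector about the world's x, y, z normalised to -1 to 1, where 1 is pi rad, then the gripper command: -1 is fully open, 1 is shut, values between are in proportion. In form: [tx, ty, tz, wx, wy, wz, gripper, tx, ty, tz, wx, wy, wz, gripper, ...]. A call has 1 to 8 rows; each row is the pose to reach, as a shift and turn from the pose commanded when the call began, turning the shorter way round; what a row does not reach only later rows make up. A row lasts 1/8 s, in which the tool goes at most 62.5 mm and 10.7 degrees, less where a joint would pass 70% of its speed; a pose out of reach is approached as far as the arm can. A call with a number of a shift or a turn outside -1 to 1 is refused whole. A call with a gripper value outside its range is refused whole. The fingers move at their own pace and stop on an object; the grip force is fixed at half the most. Time passes only in rows, so rows that repeat a pose let the fingers close. It gives the time, the measured TCP pose, the force, the opening and the grip force at its end, in the units of the state.
- robot.read_state(): the state, without advancing time (a new reading comes with each control period).
- capture(name): name is "scene" or "top" or "wrist"; returns a dict with "image" (400x640x3 uint8, blue, green, red), "fx", "fy", "cx", "cy" (pixels), "k1" (the pictures are not rectified: a ray, as slopes to the right and down, at radius r is drawn at 1 + k1 r^2 times it, then the intrinsics apply), "origin" and "orientation" of the camera in the world; the wrist camera has in their place "T_tool_cam" (4x4, takes a point from camera to tool coordinates, whose origin is the TCP and whose axes are the flange's). Camera axes: x right, y up, looking along -z (the intrinsics and any distortion apply to the point x, -y, -z); pixel columns grow to the right and rows downward; lengths in m; the calibration is good to about 2 mm. A picture is of the moment at which its call begins: read the wrist's pose just before it. There is no depth.
- robot.close_job(): hands the job in; it is judged then, once.
Trained networks look in a picture, given as the dict that the camera call returned (one of the last four; its "shot" number tells which), for a name from the list of things; names that differ only in an ending like _2 or _b are one class to them, and where a whole thing is asked for, a point or a joint stands for the part that bears it (a point fixed in the world has none). Each returns a list of dicts, best first, with "p" (0 to 1); they miss things now and then, are a little off and sometimes report something else, mostly with a low value. They report only what shows in the picture. A call takes as long as a camera call. They do not tell look-alikes from the thing itself.
- recognise(query, picture): "extent" ([left, top, right, bottom] in pixels, round what is visible of it).
- cut_out(query, picture): "mask" (400x640 bool, what is visible of it) and "extent" ([left, top, right, bottom] in pixels, round what is visible of it).
- mark_of(query, picture): "centre" ([row, column] in pixels: a listed point, or the origin of a listed thing).
The state is a dict: "t": time; "qpos": joint angles; "joint_vel": joint speeds; "effort": joint torques, N m; "tool_pos": TCP position; "ee_rot": TCP orientation; "contact_force": force on the tool from outside, world axes, zero at the start; "moment": the same for the moment, N m; "opening": opening from 0.0 (shut) to 1.0 (fully open); "finger_force": force on a finger pad.
Only numpy, scipy, OpenCV 4.12 (cv2) and the standard library are available. Lean on these libraries where they do the work, as an engineer would, in place of code of your own. Each camera call takes 0.05 s, during which the arm holds its last target. There are 200 camera calls.

## Working session

There is one attempt and no reset: what is moved stays moved. The work goes in short steps, Python scripts to look and compute and a shell command to move; the robot and the scene stay as the last step left them, time stands still between calls to the robot, and variables do not carry over. Pictures are saved under pics/ and viewed, at most 10 in all, crops included, and the job is handed in when it is done.

```bash
ls; mkdir -p pics
cat > h.py <<'E'
import numpy as np, cv2
from scipy.spatial.transform import Rotation as R
from cell import robot, capture, recognise, cut_out, mark_of
def cam(p, st=None):
    if "T_tool_cam" in p:
        T=np.eye(4); T[:3,:3]=R.from_quat(st["ee_rot"]).as_matrix(); T[:3,3]=st["tool_pos"]
        T=T@np.array(p["T_tool_cam"]); return T[:3,3],T[:3,:3]
    o=np.array(p["orientation"]); M=R.from_quat(o).as_matrix() if o.size==4 else o
    return np.array(p["origin"]),M
def ray(p,rc,st=None):
    K=np.array([[p["fx"],0,p["cx"]],[0,p["fy"],p["cy"]],[0,0,1.]])
    u=cv2.undistortPoints(np.array([[[rc[1],rc[0]]]],float),K,np.array([p["k1"],0,0,0.]))[0,0]
    o,M=cam(p,st); d=M@np.array([u[0],-u[1],-1]); return o,d/np.linalg.norm(d)
def atz(p,rc,z,st=None):
    o,d=ray(p,rc,st); return o+d*(z-o[2])/d[2]
def tri(rs):
    A=sum(np.eye(3)-np.outer(d,d) for o,d in rs); b=sum((np.eye(3)-np.outer(d,d))@o for o,d in rs)
    x=np.linalg.solve(A,b); return x,[np.linalg.norm(np.cross(x-o,d)) for o,d in rs]
def proj(p,X,st=None):
    o,M=cam(p,st); c=M.T@(np.array(X)-o); u=np.array([c[0],-c[1]])/-c[2]; u=u*(1+p["k1"]*(u@u))
    return u[0]*p["fx"]+p["cx"],u[1]*p["fy"]+p["cy"]
E
python3 - <<'E'
from h import *
np.set_printoptions(precision=4,suppress=True)
P={n:capture(n) for n in("scene","top")}
for n in P: cv2.imwrite(f"pics/{n}0.png",P[n]["image"]); print(n,cam(P[n]))
for q in["brush_handle","brush","empty_mid","rack","stand","start_key_face","comb","paddle","mirror","scrub","basket","case"]:
    for n in P:
        m=mark_of(q,P[n]); print(q,n,[(np.round(a["centre"],1),round(a["p"],2)) for a in m[:3]])
E
```

```text
pics
scene (array([1.3712, 0.2032, 0.7427]), array([[-0.2047, -0.5728,  0.7937],
       [ 0.9787, -0.1304,  0.1583],
       [ 0.0129,  0.8092,  0.5874]]))
top (array([0.4929, 0.0338, 1.0602]), array([[ 0.027 ,  0.9971, -0.0709],
       [-0.9995,  0.0283,  0.0162],
       [ 0.0182,  0.0705,  0.9973]]))
brush_handle scene [(array([172.4, 427.1]), 0.86), (array([210. , 254.5]), 0.69), (array([285.9, 442.4]), 0.6)]
brush_handle top [(array([154.9, 183.5]), 0.66)]
brush scene [(array([181.8, 424.4]), 0.89), (array([280.1, 447.6]), 0.64), (array([220.3, 325.9]), 0.4)]
brush top [(array([241.6, 189.8]), 0.88), (array([244.7, 182.2]), 0.61), (array([166. , 177.6]), 0.57)]
empty_mid scene [(array([222.6, 322.6]), 0.57)]
empty_mid top [(array([152. , 321.8]), 0.62)]
rack scene []
rack top [(array([162.7, 320.3]), 0.78), (array([240.1, 188.8]), 0.69)]
stand scene [(array([231.7, 415.1]), 0.74)]
stand top [(array([237.1, 210.2]), 0.97)]
start_key_face scene [(array([219.5, 324.1]), 0.56)]
start_key_face top [(array([241.9, 180.9]), 0.57), (array([177.4, 285.1]), 0.44)]
comb scene [(array([212.3, 255.5]), 0.78)]
comb top [(array([145.4, 370.1]), 0.76), (array([146.7, 345.6]), 0.37)]
paddle scene [(array([212.9, 276.3]), 0.72)]
paddle top [(array([146.8, 341.5]), 0.51)]
mirror scene [(array([219.5, 321.6]), 0.56)]
mirror top [(array([148.6, 295.2]), 0.72), (array([239. , 209.5]), 0.51)]
scrub scene [(array([219.8, 349.5]), 0.78)]
scrub top [(array([145.5, 270.2]), 0.56)]
basket scene [(array([203.5, 215.4]), 0.74)]
basket top [(array([247.9, 447. ]), 0.67)]
case scene [(array([215.3, 313.6]), 0.86)]
case top [(array([150.1, 317.3]), 0.74), (array([252.7, 325.4]), 0.67)]
```

Run:
```python
import cv2,numpy as np
a=cv2.imread("pics/scene0.png")[130:310,180:480]; b=cv2.imread("pics/top0.png")[110:300,150:480]
a=cv2.resize(a,(800,480),interpolation=cv2.INTER_CUBIC); b=cv2.resize(b,(800,461),interpolation=cv2.INTER_CUBIC)
cv2.imwrite("pics/a.png",a);cv2.imwrite("pics/b.png",b)
```

```text
(no output)
```

View pics/a.png

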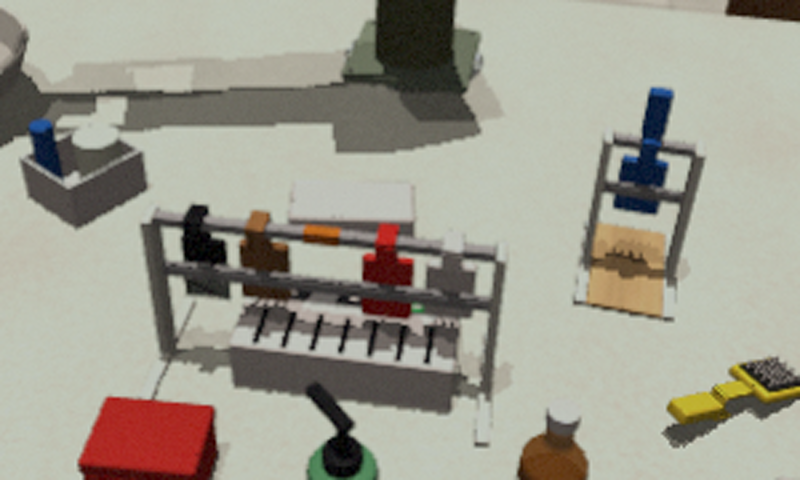

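View pics/b.png

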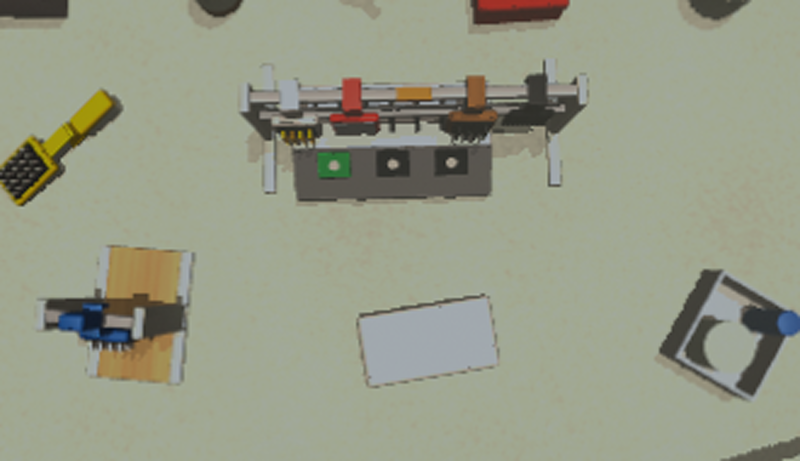

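The scene view shows the blue brush on the stand (handle at about 426,173) and the orange band at (301,218), with black, wood, red and white items either side of it. In the top view the band is at (320,148), the green key at (288,178) with the black keys to its right, and the stand at (187,243). The yellow look-alike lies flat to the left.

Run:
```python
from h import *
np.set_printoptions(precision=4,suppress=True)
P={n:capture(n) for n in("scene","top")}
hsv={n:cv2.cvtColor(P[n]["image"],cv2.COLOR_BGR2HSV) for n in P}
def seg(n,lo,hi,box):
    m=cv2.inRange(hsv[n],lo,hi); z=np.zeros_like(m); l,t,r,b=box; z[t:b,l:r]=m[t:b,l:r]
    ys,xs=np.nonzero(z); rect=cv2.minAreaRect(np.c_[xs,ys].astype(np.float32)); return np.array([ys.mean(),xs.mean()]),len(ys),rect
o=(8,150,120),(20,255,255)
ot=seg("top",*o,(305,138,340,158)); os_=seg("scene",*o,(288,208,315,228)); print("orange",ot,os_, atz(P["top"],ot[0],.18),tri([ray(P["top"],ot[0]),ray(P["scene"],os_[0])]))
g=(50,100,60),(75,255,255)
gt=seg("top",*g,(270,165,305,195)); print("green",gt,atz(P["top"],gt[0],.053))
for nm,pts in {"rackbar":[(97,250),(92,583)],"standbar":[(314,42),(322,138)]}.items():
    for r,c in pts: print(nm,atz(P["top"],(r/2.424+110,c/2.424+150),.18))
print("case",atz(P["top"],(340/2.424+110,428/2.424+150),.035))
bt=seg("top",(100,100,40),(130,255,255),(165,225,215,260)); bs=seg("scene",(100,100,40),(130,255,255),(405,155,440,215)); print("blue",bt,bs)
print(tri([ray(P["top"],(241.6,189.8)),ray(P["scene"],(181.8,424.4))]))
for z in(.215,.18): print(atz(P["scene"],(172.4,427.1),z),atz(P["top"],(322/2.424+110,75/2.424+150),.2425))
```

```text
orange (array([148.1571, 320.6714]), 70, ((326.93621826171875, 149.942138671875), (27.040027618408203, 7.087414741516113), 15.64224624633789)) (array([216.234, 300.383]), 47, ((300.0791931152344, 216.2079315185547), (12.139453887939453, 3.5821340084075928), 5.710593223571777)) [0.6815 0.0229 0.18  ] (array([0.6814, 0.0237, 0.1796]), [np.float64(0.0008142478624863212), np.float64(0.0008142478624863477)])
green (array([177.4779, 287.1681]), 113, ((287.5, 177.5), (9.0, 13.0), 90.0)) [0.6264 0.1089 0.053 ]
rackbar [0.6723 0.1815 0.18  ]
rackbar [ 0.6872 -0.1424  0.18  ]
standbar [0.4572 0.3719 0.18  ]
standbar [0.4523 0.2797 0.18  ]
case [ 0.4346 -0.0023  0.035 ]
blue (array([243.4163, 187.4939]), 245, ((188.5, 242.5), (15.0, 29.0), 90.0)) (array([187.3222, 422.3986]), 419, ((422.490234375, 185.71218872070312), (15.924212455749512, 46.7249870300293), 12.094757080078125))
(array([0.4537, 0.3233, 0.1788]), [np.float64(0.003256612201589708), np.float64(0.003256612201589736)])
[0.4606 0.3271 0.215 ] [0.4536 0.3182 0.2425]
[0.4002 0.3353 0.18  ] [0.4536 0.3182 0.2425]
```

Run:
```python
from h import *
s=robot.read_state(); np.set_printoptions(precision=4,suppress=True)
print(s["t"],s["tool_pos"],s["opening"]);print(R.from_quat(s["ee_rot"]).as_matrix()); print(np.array(capture("wrist")["T_tool_cam"]))
```

```text
1.4 [ 0.2608 -0.5125  0.1694] 0.9982437233138741
[[ 0.8912  0.4536  0.    ]
 [ 0.4536 -0.8912 -0.0001]
 [-0.      0.0001 -1.    ]]
[[ 0.0003  0.9726  0.2326  0.0676]
 [ 1.     -0.0004  0.0003 -0.0012]
 [ 0.0003  0.2326 -0.9726 -0.2154]
 [ 0.      0.      0.      1.    ]]
```

```bash
python3 -m inch '[0.2,0.3,0.4,0,0,0.06,-1, 0.6,1,0.575,0,0,0.45,-1, 0.6,1,0.575,0,0,0.45,-1, 0.6,1,0.575,0,0,0.45,-1, 0.6,1,0.575,0,0,0.45,-1, 0.6,1,0.575,0,0,0.45,-1, 0.6,1,0.575,0,0,0.45,-1, 0.6,1,0.575,0,0,0.45,-1]'
python3 -c "
from h import *
s=robot.read_state();print(R.from_quat(s['ee_rot']).as_matrix().round(3),s['qpos'])"
```

```text
t: 2.45
tool_pos: [0.4897, -0.1306, 0.3905]
ee_rot: [0.586, 0.81, 0.0, 0.001]
contact_force: [0.4, -1.0, -0.7]
opening: 1.001
finger_force: 0.0
[[-0.312  0.95   0.001]
 [ 0.95   0.312 -0.001]
 [-0.001  0.001 -1.   ]] [-4.31432959e-01 -1.84684131e-02  1.34252693e+00 -1.14540825e-04
  1.81652912e+00 -7.48900776e-01]
```

```bash
python3 -m inch '[0.123,0.356,0,0,0,0.411,-1, 0.123,0.356,0,0,0,0.411,-1, 0.123,0.356,0,0,0,0.411,-1, 0.123,0.356,0,0,0,0.411,-1, 0.123,0.356,0,0,0,0.411,-1, 0.123,0.356,0,0,0,0.411,-1, 0.123,0.356,0,0,0,0.411,-1, 0.123,0.356,0,0,0,0.411,-1]'
cat > look.py <<'E'
import sys
from h import *
np.set_printoptions(precision=4,suppress=True)
s=robot.read_state(); p=capture("wrist"); cv2.imwrite(sys.argv[1],p["image"])
print(s["tool_pos"],R.from_quat(s["ee_rot"]).as_euler("zyx",degrees=True), s["qpos"])
import pickle; pickle.dump((s,p),open(sys.argv[1]+".pkl","wb"))
for q in sys.argv[2:]: print(q,[(np.round(a["centre"],1),round(a["p"],2)) for a in mark_of(q,p)[:3]])
E
python3 look.py pics/w1.png empty_mid start_key_face mirror paddle brush_handle
```

```text
t: 3.45
tool_pos: [0.5382, 0.0101, 0.3894]
ee_rot: [-0.016, 1.0, 0.0, 0.0]
contact_force: [-0.0, -0.1, 0.1]
opening: 1.002
finger_force: 0.0
[0.5382 0.0101 0.3894] [ 178.156     0.0002 -179.9991] [-0.1421  0.0524  1.2727  0.      1.8165 -1.745 ]
empty_mid [(array([270.4, 322.1]), 0.5)]
start_key_face [(array([212.3, 368. ]), 0.66)]
mirror [(array([270.4, 359.3]), 0.59)]
paddle [(array([268.7, 358.9]), 0.66)]
brush_handle [(array([118.7, 566.5]), 0.95), (array([241.4, 496.3]), 0.92)]
```

View pics/w1.png

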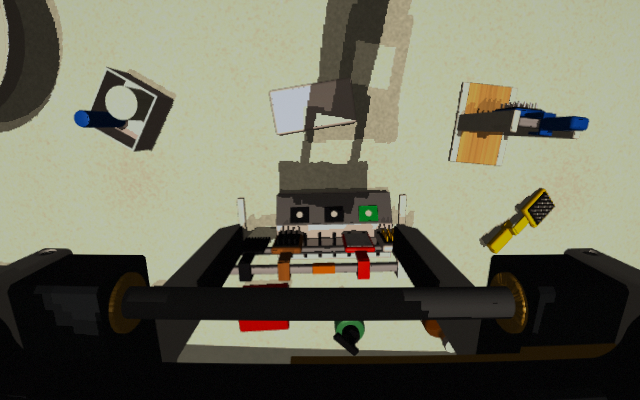

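The wrist view shows the orange band at (324,269), the green key at (368,213) with the black keys left of it, and the stand with the blue brush at about (545,122), handle end at (575,124).

```bash
sed -i 's/"zyx"/"ZYX"/' look.py
python3 - <<'E'
from h import *; import pickle
np.set_printoptions(precision=4,suppress=True)
s,p=pickle.load(open("pics/w1.png.pkl","rb")); im=p["image"]; hsv=cv2.cvtColor(im,cv2.COLOR_BGR2HSV)
def seg(lo,hi,box):
    m=cv2.inRange(hsv,lo,hi); z=np.zeros_like(m); l,t,r,b=box; z[t:b,l:r]=m[t:b,l:r]
    ys,xs=np.nonzero(z); return (ys.mean(),xs.mean()),len(ys),(xs.min(),xs.max(),ys.min(),ys.max())
for n,a,z in[("orange",((8,150,80),(20,255,255),(308,260,342,280)),.18),("green",((50,100,50),(75,255,255),(350,200,385,225)),.053),("key gap",((0,0,0),(179,255,40),(322,200,346,225)),.053),("redhook",((0,150,60),(6,255,255),(352,245,375,285)),.185),("woodhook",((5,100,50),(20,255,255),(275,246,295,285)),.185)]:
    c=seg(*a); print(n,c,atz(p,c[0],z,s))
t=capture("top"); 
for n,b in[("handle",(113,133,535,592))]: pass
cv2.imwrite("pics/st.png",np.vstack([cv2.resize(im[70:180,430:610],(720,440),interpolation=cv2.INTER_NEAREST)]))
cv2.imwrite("pics/rk.png",cv2.resize(im[180:285,230:410],(800,467),interpolation=cv2.INTER_NEAREST))
E
```

```text
orange ((np.float64(269.1965317919075), np.float64(323.1271676300578)), 173, (np.int64(312), np.int64(334), np.int64(265), np.int64(273))) [0.6802 0.0243 0.18  ]
green ((np.float64(213.00363636363636), np.float64(367.85818181818183)), 275, (np.int64(358), np.int64(377), np.int64(205), np.int64(221))) [0.6247 0.109  0.053 ]
key gap ((np.float64(209.51306413301663), np.float64(334.04513064133016)), 421, (np.int64(322), np.int64(345), np.int64(200), np.int64(221))) [0.6199 0.0449 0.053 ]
redhook ((np.float64(262.23796033994336), np.float64(363.314447592068)), 353, (np.int64(352), np.int64(374), np.int64(246), np.int64(278))) [0.6645 0.0839 0.185 ]
woodhook ((np.float64(263.702479338843), np.float64(283.8292011019284)), 363, (np.int64(275), np.int64(294), np.int64(247), np.int64(283))) [ 0.6707 -0.035   0.185 ]
```

View pics/rk.png

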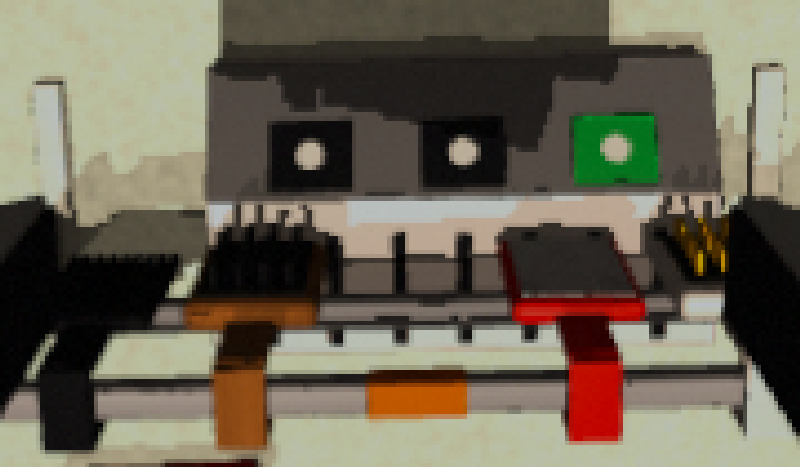

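```bash
python3 -m inch '[-0.1,0.77,0.03,0,0,-0.025,-1, -0.22,0.77,0.03,0,0,-0.025,-1, -0.22,0.77,0.03,0,0,-0.025,-1, -0.22,0.77,0.03,0,0,-0.025,-1, -0.22,0.77,0.03,0,0,-0.025,-1, -0.22,0.77,0.03,0,0,-0.025,-1, -0.22,0.77,0.03,0,0,-0.025,-1]'
python3 look.py pics/w2.png brush_handle brush stand
```

```text
t: 4.68
tool_pos: [0.4501, 0.3182, 0.4012]
ee_rot: [0.022, 1.0, -0.0, 0.0]
contact_force: [0.5, 0.1, -0.1]
opening: 1.001
finger_force: 0.0
[0.4501 0.3182 0.4012] [ 177.505     0.0071 -179.9583] [ 0.4588  0.0837  1.2161 -0.0007  1.842  -1.0687]
brush_handle [(array([180.9, 321.2]), 0.72), (array([270.5, 352.8]), 0.69), (array([175.5,  12.1]), 0.6)]
brush [(array([176.3, 321.7]), 0.94), (array([259.6, 364.6]), 0.72)]
stand [(array([160.7, 321.2]), 0.7)]
```

View pics/w2.png

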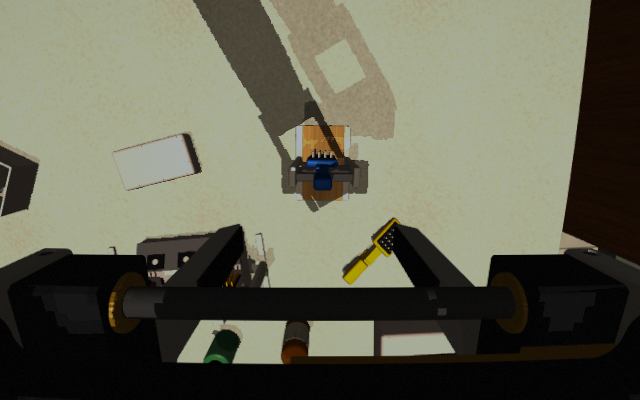

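The crop shows the key centres at (615,150), (462,151) and (310,153), and the band edges at 367 and 467. The second wrist view shows the brush on the stand at about (322,175). I'll measure yaw and the handle next.

Run:
```python
from h import *; import pickle
np.set_printoptions(precision=4,suppress=True)
s,p=pickle.load(open("pics/w1.png.pkl","rb"))
c=lambda x,y:(y/4.4444+180-.4,x/4.4444+230-.4)
K=[atz(p,c(*a),.053,s) for a in((615,150),(462,151),(310,153))]; print("keys",K)
print("band",atz(p,c(367,393),.18,s),atz(p,c(467,393),.18,s))
d=(K[0]-K[2]); print("yaw keys",np.degrees(np.arctan2(-d[0],d[1])))
B=[atz(p,c(*a),.18,s) for a in((30,387),(745,372))]; d=B[1]-B[0]; print("yaw bar",B,np.degrees(np.arctan2(-d[0],d[1])))
s,p=pickle.load(open("pics/w2.png.pkl","rb")); im=p["image"]
cv2.imwrite("pics/w2c.png",cv2.resize(im[115:215,265:385],(720,600),interpolation=cv2.INTER_NEAREST))
for z in(.18,.215,.2425): print(z,proj(p,(.455,.325,z),s))
```

```text
keys [array([0.6253, 0.1093, 0.053 ]), array([0.6279, 0.0443, 0.053 ]), array([ 0.6308, -0.0201,  0.053 ])]
band [0.6788 0.0076 0.18  ] [0.6777 0.0418 0.18  ]
yaw keys 2.427471098224317
yaw bar [array([ 0.6806, -0.1079,  0.18  ]), array([0.6671, 0.1365, 0.18  ])] 3.159009405100088
0.18 (np.float64(321.7120489762952), np.float64(178.38004744567704))
0.215 (np.float64(322.0347462451074), np.float64(182.63841963331035))
0.2425 (np.float64(322.3287538237171), np.float64(186.51925223816423))
```

View pics/w2c.png

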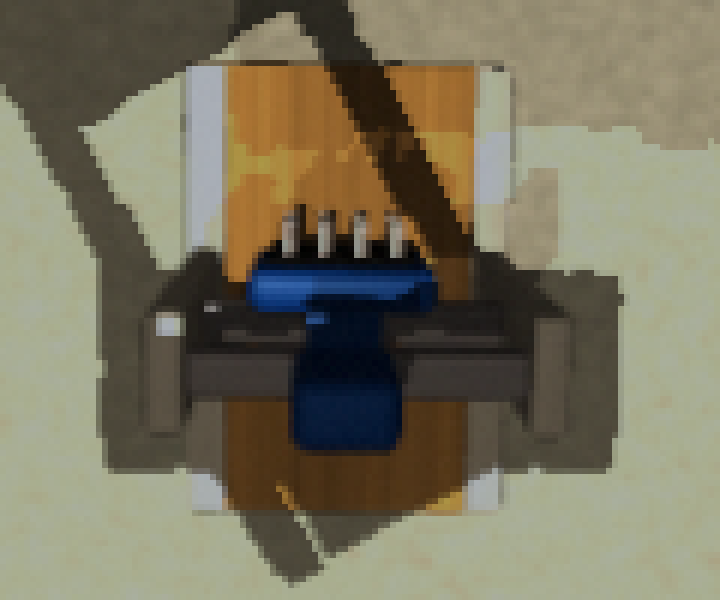

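Handle top face at (322.4,185.9), which agrees with (0.4545, 0.325). The stand yaw is about -3°. I'll descend with the fingers partly open.

```bash
python3 -m inch '[0.011,0.017,0,0,0,-0.003,-0.28, 0.011,0.017,-0.1,0,0,-0.003,-0.28, 0.011,0.017,-0.2,0,0,-0.003,-0.28, 0.011,0.017,-0.3,0,0,-0.003,-0.28, 0.011,0.017,-0.38,0,0,-0.003,-0.28, 0.011,0.017,-0.45,0,0,-0.003,-0.28, 0.011,0.017,-0.5,0,0,-0.003,-0.28, 0.011,0.017,-0.5,0,0,-0.003,-0.28]'; python3 look.py pics/w3.png
```

```text
t: 5.88
tool_pos: [0.4537, 0.3239, 0.1992]
ee_rot: [0.028, 1.0, -0.001, -0.002]
contact_force: [0.5, -0.1, 0.0]
opening: 0.639
finger_force: 0.0
[0.4537 0.3239 0.1992] [ 176.8427   -0.2224 -179.8726] [ 0.4647  0.1508  1.5444 -0.      1.4509 -1.051 ]
```

View pics/w3.png

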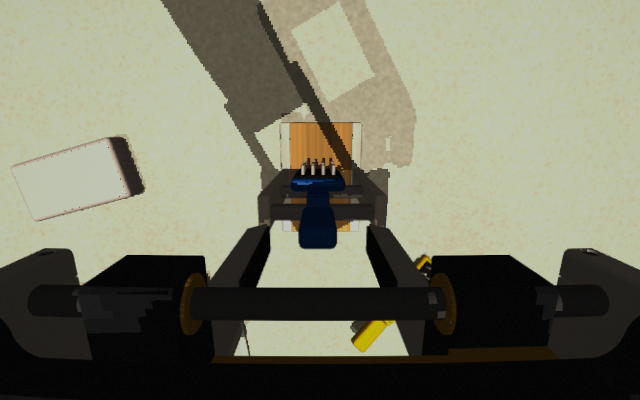

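The fingers straddle the blue handle, whose top face is near (318,242). I'll check that against the model before closing.

Run:
```python
from h import *; import pickle
np.set_printoptions(precision=4,suppress=True)
s,p=pickle.load(open("pics/w3.png.pkl","rb"))
hsv=cv2.cvtColor(p["image"],cv2.COLOR_BGR2HSV); m=cv2.inRange(hsv,(100,100,20),(130,255,255)); m[:205]=0;m[255:]=0;m[:,:290]=0;m[:,345:]=0
for r in range(205,252,4):
    x=np.nonzero(m[r])[0]; print(r,x.min() if len(x) else 0,x.max() if len(x) else 0, p["image"][r,318])
for d in(-.008,.008): print(proj(p,(.4545+d,.325,.2425),s))
print(proj(p,s["tool_pos"],s),atz(p,(248,318),.2425,s))
```

```text
205 306 329 [35 16  4]
209 304 332 [28 14  5]
213 302 333 [26 10  0]
217 301 334 [27 11  3]
221 301 334 [28 12  4]
225 300 335 [29 12  4]
229 299 335 [32 14  3]
233 299 335 [38 18  6]
237 299 335 [36 16  4]
241 299 335 [33 14  2]
245 301 334 [32 11  1]
249 0 0 [139 163 156]
(np.float64(316.6376435257987), np.float64(230.77626999408878))
(np.float64(318.0987734801211), np.float64(255.65354322210305))
(np.float64(315.9605680804388), np.float64(221.0209273467838)) [0.4575 0.3252 0.2425]
```

```bash
python3 -m inch '[-0.007,0.003,0.002,0,0,0,-0.28, -0.007,0.003,0.002,0,0,0,0.3, -0.007,0.003,0.002,0,0,0,0.7, -0.007,0.003,0.002,0,0,0,1, -0.007,0.003,0.002,0,0,0,1, -0.007,0.003,0.002,0,0,0,1, -0.007,0.003,0.002,0,0,0,1]'; python3 look.py pics/w4.png
```

```text
t: 6.8
tool_pos: [0.4519, 0.326, 0.2022]
ee_rot: [0.027, 1.0, -0.0, 0.0]
contact_force: [-0.5, 0.2, 1.6]
opening: 0.239
finger_force: 30.0
[0.4519 0.326  0.2022] [ 176.9141    0.0058 -179.9887] [ 0.4698  0.1447  1.5451 -0.0002  1.4518 -1.0471]
```

Run:
```python
from h import *; import pickle
np.set_printoptions(precision=4,suppress=True)
s,p=pickle.load(open("pics/w4.png.pkl","rb"))
im=p["image"]; cv2.imwrite("pics/w4c.png",cv2.resize(im[150:270,240:400],(800,600),interpolation=cv2.INTER_NEAREST))
for d in(-.006,.006): print([np.round(proj(p,(.4545+d+.0013*k,.325+.025*k,.18),s),1) for k in(-1,1)])
```

```text
[array([283.8, 208.9]), array([345.6, 208.8])]
[array([284.9, 223.1]), array([346.1, 223. ])]
```

View pics/w4c.png

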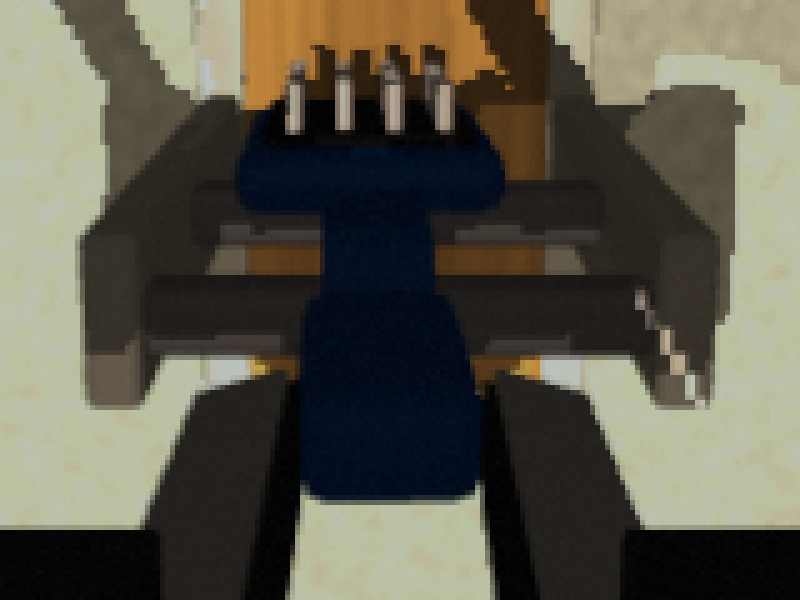

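```bash
python3 -m inch '[0,0,0.02,0,0,0,1, 0,0,0.05,0,0,0,1, 0,0,0.09,0,0,0,1, -0.01,0,0.13,0,0,0,1, -0.05,0,0.2,0,0,0,1, -0.1,0,0.29,0,0,0,1, -0.1,0,0.345,0,0,0,1, -0.1,0,0.345,0,0,0,1]'; python3 look.py pics/w5.png
```

```text
t: 7.85
tool_pos: [0.4128, 0.3269, 0.3437]
ee_rot: [0.027, 1.0, 0.002, 0.003]
contact_force: [0.0, -0.6, -1.2]
opening: 0.237
finger_force: 30.0
[0.4128 0.3269 0.3437] [176.9373   0.3191 179.7981] [ 0.5054  0.0193  1.3967  0.      1.719  -1.012 ]
```

In the crop, the gripped handle is centred between the fingers and the stand bar's rear edge is at row 221. That puts the bar centre at x≈0.4527, level with the tool. Next is the rack bar's rear edge.

Run:
```python
from h import *; import pickle
np.set_printoptions(precision=4,suppress=True)
s,p=pickle.load(open("pics/w1.png.pkl","rb"))
c=lambda x,y:(y/4.4444+180-.5,x/4.4444+230-.5)
for a in((367,415.5),(467,415.5)): print("rear edge",atz(p,c(*a),.18,s))
s,p=pickle.load(open("pics/w4.png.pkl","rb"))
for a in((160,355),(640,355)): print("stand rear",atz(p,(a[1]/5+150-.5,a[0]/5+240-.5),.18,s))
s,p=pickle.load(open("pics/w5.png.pkl","rb")); print(s["tool_pos"])
im=p["image"]; cv2.imwrite("pics/w5c.png",im[120:300,200:440])
```

```text
rear edge [0.6871 0.0077 0.18  ]
rear edge [0.686  0.0421 0.18  ]
stand rear [0.4564 0.2892 0.18  ]
stand rear [0.4607 0.3676 0.18  ]
[0.4128 0.3269 0.3437]
```

```bash
python3 -m inch '[0.04,-0.06,0,0,0,0.004,1, 0.12,-0.17,0,0,0,0.01,1, 0.21,-0.3,0,0,0,0.016,1, 0.3,-0.43,0,0,0,0.022,1, 0.39,-0.56,0,0,0,0.028,1, 0.47,-0.68,0,0,0,0.032,1, 0.518,-0.756,0,0,0,0.032,1, 0.518,-0.756,0,0,0,0.032,1]'; python3 -m inch '[0,0,0,0,0,0,1]'; python3 look.py pics/w6.png
python3 - <<'E'
import cv2
im=cv2.imread("pics/w6.png"); cv2.imwrite("pics/w6c.png",cv2.resize(im[130:330,200:440],(720,600),interpolation=cv2.INTER_NEAREST))
E
```

```text
t: 8.9
tool_pos: [0.6191, 0.0209, 0.3369]
ee_rot: [-0.021, 1.0, 0.0, -0.003]
contact_force: [-0.3, 0.8, -1.4]
opening: 0.236
finger_force: 30.0
t: 9.02
tool_pos: [0.6183, 0.0241, 0.3387]
ee_rot: [-0.023, 1.0, 0.0, -0.001]
contact_force: [-0.3, 0.4, -0.9]
opening: 0.24
finger_force: 30.0
[0.6183 0.0241 0.3387] [-177.3311   -0.1632  179.9412] [-0.1012  0.234   1.1678  0.0006  1.7428 -1.7184]
```

View pics/w6c.png

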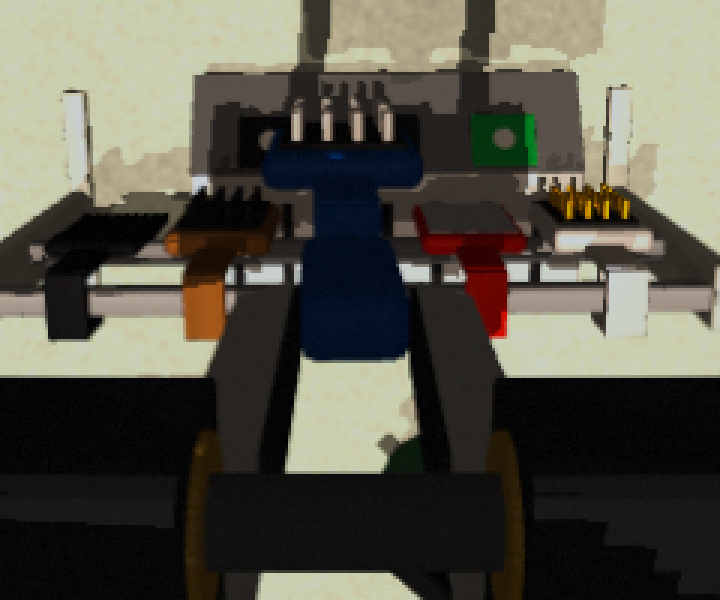

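The carried brush hangs upright between the wood head (166–280) and the red head (415–527). The rack bar's rear edge is near row 312. The brush is still well above the neighbours.

Run:
```python
from h import *; import pickle
np.set_printoptions(precision=4,suppress=True)
s,p=pickle.load(open("pics/w6.png.pkl","rb")); im=p["image"]
c=lambda x,y:(y/3+130-.5,x/3+200-.5)
for n,pt,z in[("rearL",(140,313),.18),("rearR",(570,313),.18),("woodhookL",(185,338),.185),("woodhookR",(224,338),.185),("redhookL",(470,335),.185),("redhookR",(507,335),.185),("woodheadL",(166,240),.145),("woodheadR",(280,237),.145),("redheadL",(420,237),.145),("redheadR",(527,237),.145),("green",(503,140),.053)]: print(n,atz(p,c(*pt),z,s))
for x in(210,225,260,270,370,385): print(x,[int(v) for v in im[225:242,x].mean(1)])
```

```text
rearL [ 0.6893 -0.0643  0.18  ]
rearR [0.6806 0.1222 0.18  ]
woodhookL [ 0.6979 -0.0438  0.185 ]
woodhookR [ 0.6971 -0.027   0.185 ]
redhookL [0.6908 0.0787 0.185 ]
redhookR [0.6901 0.0947 0.185 ]
woodheadL [ 0.6656 -0.0599  0.145 ]
woodheadR [ 0.6617 -0.007   0.145 ]
redheadL [0.6587 0.0579 0.145 ]
redheadR [0.6564 0.1077 0.145 ]
green [0.625  0.1086 0.053 ]
210 [30, 39, 51, 102, 165, 160, 154, 151, 149, 137, 155, 195, 195, 192, 191, 193, 196]
225 [24, 23, 24, 22, 21, 21, 22, 22, 21, 21, 21, 19, 21, 21, 22, 19, 21]
260 [34, 56, 102, 127, 126, 129, 140, 134, 128, 126, 143, 190, 191, 189, 189, 193, 195]
270 [93, 92, 92, 96, 96, 94, 93, 94, 94, 94, 92, 94, 94, 95, 93, 93, 94]
370 [45, 92, 127, 147, 152, 150, 149, 147, 141, 149, 195, 196, 196, 197, 197, 198, 197]
385 [53, 111, 146, 154, 153, 150, 149, 147, 147, 162, 196, 196, 196, 197, 198, 198, 198]
```

```bash
python3 -m inch '[0.04,0.002,0,0,0,0,1, 0.08,0.002,0,0,0,0,1, 0.12,0.002,0,0,0,0,1, 0.154,0.002,0,0,0,0,1, 0.154,0.002,0,0,0,0,1, 0.154,0.002,0,0,0,0,1]'; python3 look.py pics/w7.png
python3 - <<'E'
import cv2
im=cv2.imread("pics/w7.png"); cv2.imwrite("pics/w7c.png",cv2.resize(im[100:300,200:440],(720,600),interpolation=cv2.INTER_NEAREST))
E
```

```text
t: 9.82
tool_pos: [0.6799, 0.0255, 0.3403]
ee_rot: [-0.024, 1.0, 0.0, -0.0]
contact_force: [0.8, -0.1, -0.6]
opening: 0.241
finger_force: 30.0
[0.6799 0.0255 0.3403] [-177.2482   -0.0244  179.9932] [-0.0896  0.3754  0.9852  0.0001  1.7815 -1.7084]
```

```bash
python3 -m inch '[0,0,-0.03,0,0,0,1, 0,0,-0.06,0,0,0,1, 0,0,-0.1,0,0,0,1, 0,0,-0.14,0,0,0,1, 0,0,-0.18,0,0,0,1, 0,0,-0.21,0,0,0,1, 0,0,-0.23,0,0,0,1, 0,0,-0.23,0,0,0,1]'; python3 look.py pics/w8.png
python3 - <<'E'
import cv2
im=cv2.imread("pics/w8.png"); cv2.imwrite("pics/w8c.png",cv2.resize(im[100:300,200:440],(720,600),interpolation=cv2.INTER_NEAREST))
E
```

```text
t: 10.88
tool_pos: [0.6803, 0.0245, 0.2474]
ee_rot: [-0.023, 1.0, 0.0, -0.001]
contact_force: [0.2, -0.3, -0.7]
opening: 0.242
finger_force: 30.0
[0.6803 0.0245 0.2474] [-177.3281   -0.0705  179.9918] [-0.091   0.3909  1.1479 -0.      1.604  -1.7084]
```

View pics/w8c.png

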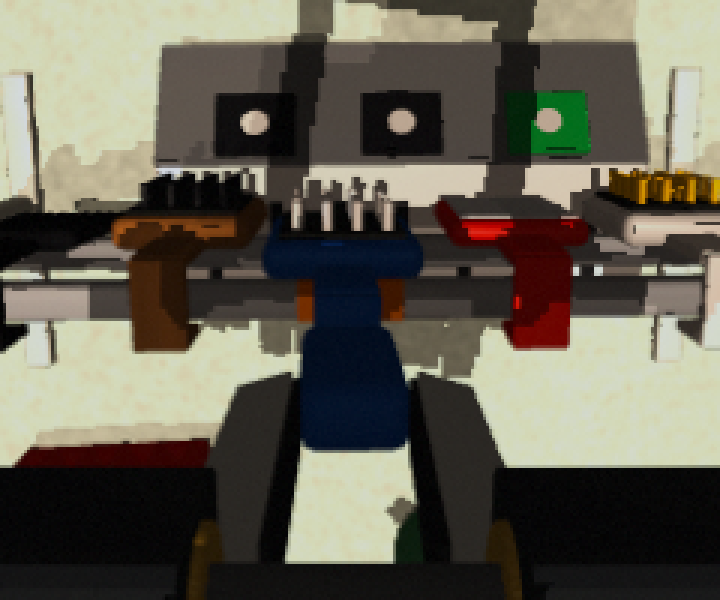

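The band shows on both sides of the neck (297–312 and 380–403), so the brush is centred within about 1 mm. The neighbours are undisturbed, so I'll lower the rest slowly.

```bash
python3 -m inch '[0,0,-0.02,0,0,0,1, 0,0,-0.04,0,0,0,1, 0,0,-0.06,0,0,0,1, 0,0,-0.08,0,0,0,1, 0,0,-0.095,0,0,0,1, 0,0,-0.106,0,0,0,1, 0,0,-0.106,0,0,0,1, 0,0,-0.106,0,0,0,1]'
```

```text
t: 11.92
tool_pos: [0.6938, 0.0221, 0.2278]
ee_rot: [-0.023, 1.0, -0.003, 0.02]
contact_force: [1.7, -1.9, 40.8]
opening: 0.253
finger_force: 30.1
```

Contact at 40 N: the head probably landed on the rest bar, where it clears by only 1 mm. I'll lift and look.

```bash
python3 -m inch '[0,0,0.03,0,0,0,1, -0.015,0.005,0.08,0,0,0,1, -0.032,0.006,0.1,0,0.0,0,1, -0.032,0.006,0.1,0,0,0,1, -0.032,0.006,0.1,0,0,0,1, -0.032,0.006,0.1,0,0,0,1]'; python3 look.py pics/w9.png
python3 - <<'E'
import cv2
im=cv2.imread("pics/w9.png"); cv2.imwrite("pics/w9c.png",cv2.resize(im[100:300,200:440],(720,600),interpolation=cv2.INTER_NEAREST))
E
```

```text
t: 12.68
tool_pos: [0.6672, 0.0269, 0.2442]
ee_rot: [-0.023, 1.0, 0.0, -0.001]
contact_force: [-0.0, -0.6, -1.2]
opening: 0.249
finger_force: 30.0
[0.6672 0.0269 0.2442] [-177.3269   -0.1405  179.9836] [-0.0891  0.3641  1.1899 -0.      1.59   -1.7065]
```

View pics/w9c.png

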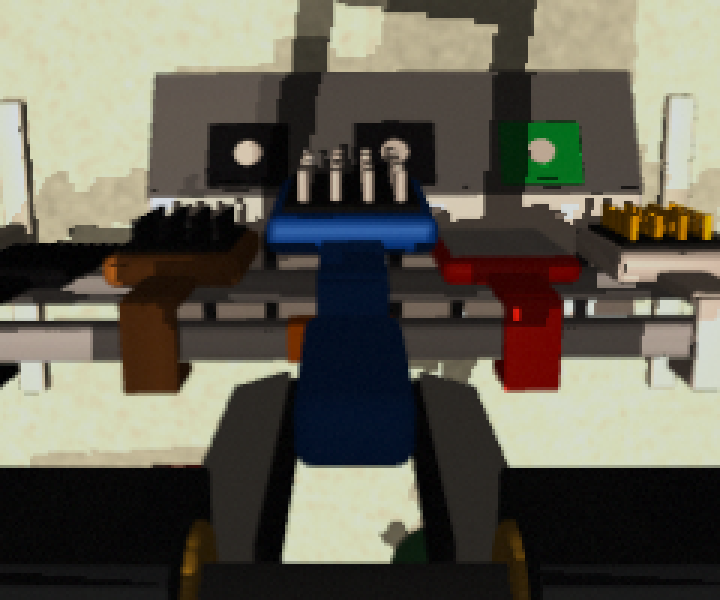

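The brush slipped up in the grip: the handle now measures 119 px instead of 108, and the head appears shifted (back edge at row 250). I'll fit its pose in the hand, calibrating on the previous picture.

Run:
```python
from h import *; import pickle
from scipy.optimize import least_squares
np.set_printoptions(precision=4,suppress=True)
c=lambda x,y:(x/3+200-.5,y/3+100-.5)
M=np.array([(8,12,62.5),(8,-12,62.5),(-11,25,-35),(-11,-25,-35)])/1e3
obs={"w8":[(408,450),(300,450),(422,278),(265,278)],"w9":[(414,465),(295,465),(438,250),(268,250)]}
def pred(s,p,v):
    Rb=R.from_euler("ZYX",[np.radians(2.67),v[3],v[4]]); o=np.array(s["tool_pos"])+v[:3]
    return np.array([proj(p,o+Rb.apply(m),s) for m in M])
for n in obs:
    s,p=pickle.load(open(f"pics/{n}.png.pkl","rb")); ob=np.array([c(*a) for a in obs[n]])
    f=lambda v:np.r_[(pred(s,p,v)-ob).ravel(),v[4]*10,(v[1])*100]
    f0=f(np.array([0,0,-.0222,0,0])); print(n,"nominal res",f0.round(1)[:8])
    r=least_squares(f,[0,0,-.02,0,0],x_scale=[.01,.01,.01,.1,.1]); print(r.x[:3]*1e3,np.degrees(r.x[3:]),r.fun.round(1))
```

```text
w8 nominal res [-0.5  3.1 -3.3  3.1  3.4 -1.4  1.1 -1.4]
[  3.7972  -0.7598 -34.9878] [-0.4474 -1.9304] [ 0.1 -0.2 -0.1  0.2 -0.1 -0.2  0.2  0.2 -0.3 -0.1]
w9 nominal res [-2.5 -2.  -1.6 -2.  -1.9  8.   0.1  8. ]
[ -5.935    0.7311 -16.1972] [ 4.5907 -0.234 ] [ 0.1 -0.  -0.1  0.  -0.1 -0.   0.1  0.  -0.   0.1]
```

```bash
cat > fit.py <<'E'
from h import *; import pickle
from scipy.optimize import least_squares
np.set_printoptions(precision=4,suppress=True)
c=lambda x,y:(x/3+200-.5,y/3+100-.5)
M=np.array([(8,12,62.5),(8,-12,62.5),(-11,25,-35),(-11,-25,-35)])/1e3
def pred(s,p,v):
    Rb=R.from_quat(s["ee_rot"])*R.from_euler("y",180,degrees=True)*R.from_euler("y",v[3]); o=np.array(s["tool_pos"])+(R.from_quat(s["ee_rot"])*R.from_euler("y",180,degrees=True)).apply(v[:3])
    return np.array([proj(p,o+Rb.apply(m),s) for m in M])
s8,p8=pickle.load(open("pics/w8.png.pkl","rb"))
bias=np.array([c(*a) for a in [(408,450),(300,450),(422,278),(265,278)]])-pred(s8,p8,[0,0,-.0222,0])
def fit(name,pts):
    s,p=pickle.load(open(f"pics/{name}.png.pkl","rb")); ob=np.array([c(*a) for a in pts])-bias
    r=least_squares(lambda v:(pred(s,p,v)-ob).ravel(),[0,0,-.02,0],x_scale=[.01,.01,.01,.1])
    Rt=R.from_quat(s["ee_rot"])*R.from_euler("y",180,degrees=True)
    print(r.x[:3]*1e3,"pitch",np.degrees(r.x[3]),"res",r.fun.round(1)); print("origin world",s["tool_pos"]+Rt.apply(r.x[:3]),"handle",s["tool_pos"]+Rt.apply(r.x[:3])+(Rt*R.from_euler("y",r.x[3])).apply([0,0,.035]))
E
python3 -c "
from fit import *
fit('w9',[(414,465),(295,465),(438,250),(268,250)])"
```

```text
[-8.9753  0.9924 -5.2352] pitch 4.695115878026758 res [ 1.4 -0.   1.4  0.  -2.1  0.  -2.1 -0. ]
origin world [0.6582 0.0275 0.239 ] handle [0.6612 0.0276 0.2739]
```

```bash
python3 -m inch '[0,0,0.01,0,-0.013,0,1, 0.02,-0.006,0.015,0,-0.026,0,1, 0.048,-0.006,0.015,0,-0.026,0,1, 0.048,-0.006,0.015,0,-0.026,0,1, 0.048,-0.006,0.015,0,-0.026,0,1, 0.048,-0.006,0.015,0,-0.026,0,1]'; python3 look.py pics/w10.png
python3 - <<'E'
import cv2
im=cv2.imread("pics/w10.png"); cv2.imwrite("pics/w10c.png",cv2.resize(im[100:300,200:440],(720,600),interpolation=cv2.INTER_NEAREST))
E
```

```text
t: 13.48
tool_pos: [0.687, 0.0245, 0.2514]
ee_rot: [-0.023, 0.999, -0.001, 0.04]
contact_force: [-0.3, -0.2, -2.0]
opening: 0.253
finger_force: 30.0
[0.687  0.0245 0.2514] [-177.3137    4.6298 -179.7864] [-0.0943  0.3356  1.2155  0.0077  1.51   -1.712 ]
```

View pics/w10c.png

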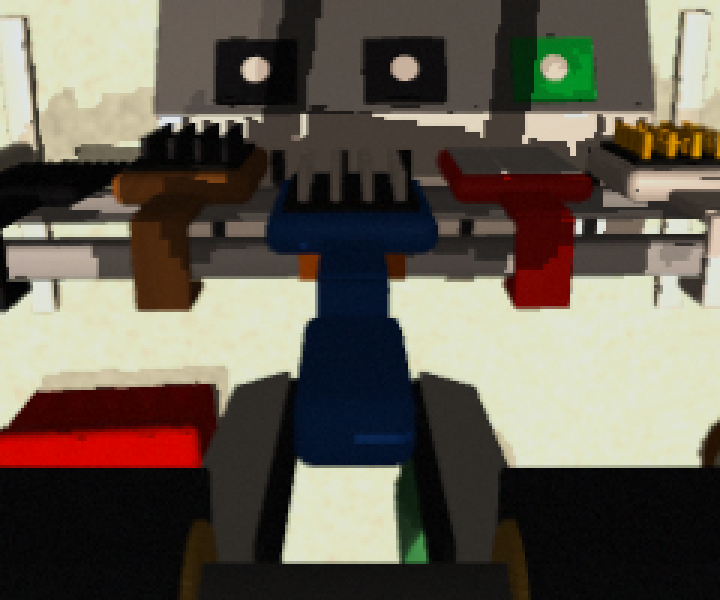

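The brush is rigid in the hand, with the head between the wood and red heads and the band visible either side of the neck. I've used up my picture allowance, so from here on I work from numbers. I'll refine the in-hand fit with the handle's lower edge added.

```bash
python3 - <<'E'
import re
t=open("fit.py").read()
t=t.replace("(-11,-25,-35)])","(-11,-25,-35),(-8,12,8),(-8,-12,8)])").replace("(265,278)]]","(265,278),(402,330),(306,330)]]").replace("(265,278)] ","(265,278),(402,330),(306,330)] ")
open("fit.py","w").write(t)
E
grep -n bias fit.py | head -2; python3 -c "
from fit import *
print(bias.round(1).tolist())
fit('w9',[(414,465),(295,465),(438,250),(268,250),(401,318),(303,318)])
fit('w10',[(414,465),(295,465),(438,250),(268,250),(401,318),(303,318)])"
```

```text
10:bias=np.array([c(*a) for a in [(408,450),(300,450),(422,278),(265,278),(402,330),(306,330)]])-pred(s8,p8,[0,0,-.0222,0])
12:    s,p=pickle.load(open(f"pics/{name}.png.pkl","rb")); ob=np.array([c(*a) for a in pts])-bias
[[0.5, -3.2], [3.3, -3.2], [-3.4, 1.5], [-1.1, 1.5], [2.1, 3.9], [0.9, 3.9]]
[-7.8578  0.5709 -8.525 ] pitch 5.189896054322494 res [ 0.3  0.2  1.1  0.2 -3.   0.3 -2.2  0.3  2.1 -0.5  0.6 -0.5]
origin world [0.6593 0.0271 0.2357] handle [0.6626 0.0273 0.2706]
[-7.8478  0.5727 -8.5109] pitch 5.189752319258865 res [ 0.3  0.2  1.1  0.2 -3.   0.3 -2.2  0.3  2.1 -0.5  0.6 -0.5]
origin world [0.6798 0.0247 0.2423] handle [0.6802 0.0249 0.2773]
```

```bash
python3 -m inch '[-0.008,0.001,0,0,-0.002,0,1, -0.008,0.001,-0.01,0,-0.002,0,1, -0.008,0.001,-0.02,0,-0.002,0,1, -0.008,0.001,-0.03,0,-0.002,0,1, -0.008,0.001,-0.04,0,-0.002,0,1, -0.008,0.001,-0.05,0,-0.002,0,1, -0.008,0.001,-0.05,0,-0.002,0,1]'; python3 -m inch '[0,0,-0.008,0,0,0,1,0,0,-0.014,0,0,0,1]'
```

```text
t: 14.4
tool_pos: [0.6835, 0.0249, 0.2311]
ee_rot: [-0.023, 0.999, -0.001, 0.043]
contact_force: [-0.5, -0.7, -1.5]
opening: 0.254
finger_force: 30.0
t: 14.65
tool_pos: [0.6839, 0.0249, 0.2261]
ee_rot: [-0.023, 0.999, -0.001, 0.044]
contact_force: [0.5, -0.2, -0.2]
opening: 0.251
finger_force: 30.0
```

```bash
for i in 1; do python3 -m inch '[0,0,-0.006,0,0,0,1,0,0,-0.012,0,0,0,1]'; done; python3 -m inch '[0,0,0,0,0,0,1]'
```

```text
t: 14.9
tool_pos: [0.6838, 0.0249, 0.2212]
ee_rot: [-0.023, 0.999, -0.001, 0.044]
contact_force: [0.8, 0.1, -2.2]
opening: 0.253
finger_force: 30.0
t: 15.02
tool_pos: [0.6836, 0.0249, 0.2209]
ee_rot: [-0.023, 0.999, -0.001, 0.044]
contact_force: [-1.4, -0.4, -0.8]
opening: 0.252
finger_force: 30.0
```

```bash
python3 -m inch '[0,0,-0.008,0,0,0,1,0,0,-0.016,0,0,0,1]';  python3 -m inch '[0,0,-0.006,0,0,0,1,0,0,-0.012,0,0,0,1]'
```

```text
t: 15.28
tool_pos: [0.6838, 0.0249, 0.2148]
ee_rot: [-0.023, 0.999, -0.001, 0.044]
contact_force: [-0.3, -0.6, -0.9]
opening: 0.253
finger_force: 30.0
t: 15.52
tool_pos: [0.6838, 0.0249, 0.2099]
ee_rot: [-0.023, 0.999, -0.001, 0.044]
contact_force: [-0.7, 0.7, -0.5]
opening: 0.249
finger_force: 30.0
```

```bash
python3 -m inch '[0,0,-0.006,0,0,0,1,0,0,-0.012,0,0,0,1]'
```

```text
t: 15.78
tool_pos: [0.6839, 0.0249, 0.2052]
ee_rot: [-0.023, 0.999, -0.001, 0.044]
contact_force: [-0.2, -0.5, -1.8]
opening: 0.251
finger_force: 30.0
```

```bash
python3 -m inch '[0,0,-0.006,0,0,0,1,0,0,-0.012,0,0,0,1]'; python3 -m inch '[0,0,-0.004,0,0,0,1,0,0,-0.008,0,0,0,1]'
```

```text
t: 16.02
tool_pos: [0.6838, 0.0249, 0.2004]
ee_rot: [-0.023, 0.999, -0.001, 0.044]
contact_force: [0.7, 0.2, 0.3]
opening: 0.253
finger_force: 30.0
t: 16.27
tool_pos: [0.6838, 0.0249, 0.1973]
ee_rot: [-0.023, 0.999, -0.001, 0.044]
contact_force: [-0.1, 0.3, -1.0]
opening: 0.253
finger_force: 30.0
```

```bash
python3 -m inch '[0,0,-0.004,0,0,0,1,0,0,-0.008,0,0,0,1]'
```

```text
t: 16.52
tool_pos: [0.6838, 0.0249, 0.1941]
ee_rot: [-0.023, 0.999, -0.001, 0.044]
contact_force: [-0.0, -0.3, -1.2]
opening: 0.252
finger_force: 30.0
```

```bash
python3 -m inch '[0,0,-0.004,0,0,0,1,0,0,-0.007,0,0,0,1]'
```

```text
t: 16.77
tool_pos: [0.6838, 0.0249, 0.1912]
ee_rot: [-0.023, 0.999, -0.001, 0.044]
contact_force: [0.8, 0.1, -1.5]
opening: 0.255
finger_force: 30.0
```

```bash
python3 -m inch '[0,0,-0.003,0,0,0,1,0,0,-0.005,0,0,0,1]'
```

```text
t: 17.02
tool_pos: [0.6838, 0.0249, 0.1893]
ee_rot: [-0.023, 0.999, -0.001, 0.044]
contact_force: [0.4, 0.4, -1.7]
opening: 0.252
finger_force: 30.0
```

Run:
```python
from h import *
p=capture("scene"); hsv=cv2.cvtColor(p["image"],cv2.COLOR_BGR2HSV)
m=cv2.inRange(hsv,(100,100,20),(130,255,255))
for z in(.235,.2425,.25,.26): print(z,np.round(proj(p,(.6805,.025,z),),1), np.round(proj(p,(.6865,.025,z-.0625),),1))
for r in range(180,245,2):
    x=np.nonzero(m[r,270:330])[0]+270; print(r,(x.min(),x.max()) if len(x) else "", end=" ")
print()
for c in(296,299,302,305,308): print(c,[tuple(int(a) for a in v) for v in p["image"][206:228:2,c]])
```

```text
0.235 [300.3 197.7] [300.1 219.8]
0.2425 [300.3 195.1] [300.  217.4]
0.25 [300.2 192.5] [300. 215.]
0.26 [300.2 188.9] [299.9 211.8]
180  182  184  186  188  190  192  194  196 (np.int64(296), np.int64(305)) 198 (np.int64(296), np.int64(304)) 200 (np.int64(296), np.int64(304)) 202 (np.int64(297), np.int64(304)) 204 (np.int64(297), np.int64(305)) 206 (np.int64(297), np.int64(305)) 208 (np.int64(297), np.int64(305)) 210 (np.int64(297), np.int64(305)) 212 (np.int64(297), np.int64(305)) 214 (np.int64(297), np.int64(304)) 216 (np.int64(297), np.int64(303)) 218 (np.int64(297), np.int64(303)) 220 (np.int64(297), np.int64(303)) 222 (np.int64(294), np.int64(303)) 224 (np.int64(294), np.int64(311)) 226 (np.int64(294), np.int64(311)) 228 (np.int64(294), np.int64(311)) 230 (np.int64(294), np.int64(311)) 232 (np.int64(294), np.int64(310)) 234 (np.int64(307), np.int64(310)) 236  238  240 (np.int64(292), np.int64(302)) 242 (np.int64(293), np.int64(310)) 244 (np.int64(305), np.int64(314)) 
296 [(107, 100, 93), (105, 98, 91), (106, 99, 93), (81, 70, 66), (50, 48, 60), (41, 43, 73), (47, 36, 59), (38, 31, 57), (59, 33, 24), (58, 30, 7), (55, 29, 12)]
299 [(53, 26, 8), (55, 31, 13), (56, 33, 17), (55, 29, 14), (60, 27, 11), (81, 42, 15), (69, 37, 16), (61, 33, 15), (62, 33, 15), (61, 32, 19), (53, 28, 12)]
302 [(63, 33, 19), (61, 35, 16), (55, 26, 1), (57, 32, 14), (62, 33, 16), (66, 34, 2), (81, 48, 22), (68, 36, 18), (58, 29, 2), (63, 37, 20), (53, 22, 1)]
305 [(54, 30, 18), (51, 25, 7), (56, 30, 20), (53, 28, 7), (57, 41, 36), (20, 36, 70), (16, 50, 99), (16, 40, 78), (28, 29, 59), (55, 26, 10), (53, 20, 1)]
308 [(194, 201, 199), (193, 202, 199), (185, 193, 191), (148, 154, 163), (79, 81, 85), (66, 72, 75), (78, 78, 83), (57, 60, 62), (85, 84, 78), (59, 28, 14), (58, 31, 11)]
```

```bash
python3 -m inch '[0,0,-0.004,0,0,0,1,0,0,-0.006,0,0,0,1]'
```

```text
t: 17.32
tool_pos: [0.6843, 0.0249, 0.1882]
ee_rot: [-0.023, 0.999, -0.001, 0.045]
contact_force: [-1.5, -0.6, 4.6]
opening: 0.255
finger_force: 30.0
```

```bash
python3 -m inch '[0,0,0.001,0,0,0,0.5,0,0,0.001,0,0,0,0.1,0,0,0.001,0,0,0,-0.06,0,0,0.001,0,0,0,-0.06,0,0,0.001,0,0,0,-0.06]'
python3 - <<'E'
from h import *
p=capture("scene"); hsv=cv2.cvtColor(p["image"],cv2.COLOR_BGR2HSV)
m=cv2.inRange(hsv,(100,100,20),(130,255,255))
for r in range(190,238,3):
    x=np.nonzero(m[r,270:330])[0]+270; print(r,(int(x.min()),int(x.max())) if len(x) else "", end=" ")
E
```

```text
t: 17.95
tool_pos: [0.6837, 0.0249, 0.187]
ee_rot: [-0.023, 0.999, -0.001, 0.044]
contact_force: [0.2, -0.0, 0.8]
opening: 0.528
finger_force: 0.0
190  193  196 (297, 304) 199 (297, 304) 202 (297, 305) 205 (297, 305) 208 (297, 305) 211 (297, 304) 214 (297, 304) 217 (297, 303) 220 (297, 303) 223 (294, 305) 226 (294, 311) 229 (294, 311) 232 (294, 311) 235
```

The brush hangs unchanged after release. I'll retreat along the tool axis, then shut the fingers.

```bash
python3 -m inch '[-0.003,0,0.03,0,0,0,-0.06,-0.007,0,0.08,0,0,0,-0.06,-0.015,0,0.17,0,0,0,-0.06,-0.03,0,0.27,0,0,0,-0.06,-0.1,0.03,0.29,0,-0.02,0,0.5,-0.22,0.1,0.29,0.003,-0.07,0,1,-0.31,0.18,0.29,0.0065,-0.138,0,1,-0.31,0.18,0.29,0.0065,-0.138,0,1]'; python3 -m inch '[0,0,0,0,0,0,1,0,0,0,0,0,0,1]'
python3 - <<'E'
from h import *
np.set_printoptions(precision=4,suppress=True)
s=robot.read_state(); y=np.radians(2.7); n=R.from_euler("z",y).apply([-.5,0,np.cos(np.pi/6)])
T=R.from_euler("z",y)*R.from_euler("y",-30,degrees=True)*R.from_euler("y",180,degrees=True)
rv=(T*R.from_quat(s["ee_rot"]).inv()).as_rotvec(); print("turn",rv/np.pi, s["qpos"])
k=np.array([.6253,.1090,.053])
for d in(.09,.04,.01,0): print(d,k+d*n,(k+d*n-s["tool_pos"])/.4)
print("n/.4 per mm",n/400)
ps=capture("scene");pt=capture("top");cv2.imwrite("pics/s1.png",ps["image"]);cv2.imwrite("pics/t1.png",pt["image"])
a=cv2.imread("pics/scene0.png");d=cv2.absdiff(a,ps["image"]).max(2)
for q in["comb","paddle","mirror","scrub"]: print(q,[(np.round(m["centre"],1),round(m["p"],2)) for m in mark_of(q,ps)[:2]])
E
```

```text
t: 19.0
tool_pos: [0.5473, 0.0989, 0.2943]
ee_rot: [-0.024, 0.967, 0.005, 0.252]
contact_force: [-0.0, -0.5, 0.0]
opening: 0.141
finger_force: 0.0
t: 19.25
tool_pos: [0.5635, 0.0964, 0.3082]
ee_rot: [-0.022, 0.965, 0.004, 0.261]
contact_force: [0.2, 0.3, -0.3]
opening: 0.005
finger_force: 0.0
turn [0.0012 0.0015 0.001 ] [ 0.0082 -0.2836  1.836   0.0168  1.0614 -1.6119]
0.09 [0.5803 0.1069 0.1309] [ 0.0422  0.0263 -0.4431]
0.04 [0.6053 0.1081 0.0876] [ 0.1046  0.0292 -0.5513]
0.01 [0.6203 0.1088 0.0617] [ 0.142   0.031  -0.6163]
0 [0.6253 0.109  0.053 ] [ 0.1545  0.0316 -0.6379]
n/.4 per mm [-0.0012 -0.0001  0.0022]
comb [(array([210. , 254.6]), 0.72)]
paddle [(array([216.8, 277.7]), 0.77)]
mirror [(array([220. , 322.4]), 0.57)]
scrub [(array([218.7, 351.2]), 0.89)]
```

```bash
python3 -m inch '[0,0.01,-0.12,0.001,0.0015,0.001,1,0.01,0.02,-0.26,0.001,0.0015,0.001,1,0.042,0.026,-0.4,0.001,0.0015,0.001,1,0.042,0.026,-0.443,0.001,0.0015,0.001,1,0.042,0.026,-0.443,0.001,0.0015,0.001,1,0.073,0.028,-0.497,0.001,0.0015,0.001,1,0.105,0.029,-0.551,0.001,0.0015,0.001,1,0.105,0.029,-0.551,0.001,0.0015,0.001,1]'; python3 -m inch '[0,0,0,0,0,0,1]'
python3 - <<'E'
from h import *
np.set_printoptions(precision=4,suppress=True)
s=robot.read_state(); p=capture("wrist"); cv2.imwrite("pics/k1.png",p["image"]); hsv=cv2.cvtColor(p["image"],cv2.COLOR_BGR2HSV)
m=cv2.inRange(hsv,(50,100,40),(80,255,255)); n,l,st,ce=cv2.connectedComponentsWithStats(m)
for i in range(1,n):
    if st[i,4]>60: print(st[i],ce[i],atz(p,ce[i][::-1],.053,s))
print("tip px",proj(p,s["tool_pos"],s),"key px",proj(p,(.6253,.109,.053),s))
k=np.array([.6253,.1090,.053]); print(s["tool_pos"]-k,(R.from_quat(s["ee_rot"]).inv()).apply(k-s["tool_pos"]),s["qpos"])
E
```

```text
t: 20.55
tool_pos: [0.6024, 0.1083, 0.083]
ee_rot: [-0.023, 0.967, 0.006, 0.255]
contact_force: [-0.9, -0.4, -0.1]
opening: 0.007
finger_force: 0.0
t: 20.68
tool_pos: [0.6029, 0.1085, 0.0848]
ee_rot: [-0.023, 0.966, 0.006, 0.257]
contact_force: [-0.3, 0.6, 0.5]
opening: 0.004
finger_force: 0.0
[ 295  193   42   34 1217] [315.6705 208.8726] [0.6222 0.109  0.053 ]
tip px (np.float64(315.9413293566093), np.float64(220.73705612882745)) key px (np.float64(315.54524415870566), np.float64(211.42981045324706))
[-0.0224 -0.0005  0.0318] [-0.0036 -0.0006  0.0387] [ 0.032   0.0588  2.0171  0.0149  0.5461 -1.5974]
```

```bash
python3 -m inch '[0.012,0,-0.018,0,0,0,1,0.025,0.001,-0.037,0,0,0,1,0.036,0.001,-0.053,0,0,0,1,0.043,0.002,-0.064,0,0,0,1,0.049,0.002,-0.072,0,0,0,1,0.049,0.002,-0.072,0,0,0,1,0.049,0.002,-0.072,0,0,0,1]'
```

```text
t: 21.6
tool_pos: [0.6215, 0.1093, 0.0543]
ee_rot: [-0.023, 0.966, 0.006, 0.256]
contact_force: [0.3, -0.0, 0.8]
opening: 0.003
finger_force: 0.0
```

```bash
python3 -m inch '[0.0006,0,-0.001,0,0,0,1,0.0012,0,-0.0022,0,0,0,1]'; python3 -m inch '[0.0006,0,-0.001,0,0,0,1,0.0012,0,-0.0022,0,0,0,1]'
```

```text
t: 21.85
tool_pos: [0.622, 0.1093, 0.0535]
ee_rot: [-0.023, 0.966, 0.006, 0.256]
contact_force: [-0.1, 0.1, 0.3]
opening: 0.005
finger_force: 0.0
t: 22.1
tool_pos: [0.6224, 0.1093, 0.0524]
ee_rot: [-0.023, 0.966, 0.006, 0.256]
contact_force: [0.5, -0.2, 0.5]
opening: 0.006
finger_force: 0.0
```

```bash
python3 -m inch '[0.0006,0,-0.001,0,0,0,1,0.0012,0,-0.0022,0,0,0,1]'; python3 -m inch '[0.0006,0,-0.001,0,0,0,1,0.0012,0,-0.0022,0,0,0,1]'
```

```text
t: 22.35
tool_pos: [0.6229, 0.1093, 0.0515]
ee_rot: [-0.023, 0.966, 0.006, 0.256]
contact_force: [-0.6, 0.3, -1.2]
opening: 0.003
finger_force: 0.0
t: 22.6
tool_pos: [0.6234, 0.1093, 0.0506]
ee_rot: [-0.023, 0.966, 0.006, 0.256]
contact_force: [0.1, 0.1, -0.6]
opening: 0.004
finger_force: 0.0
```

```bash
python3 -m inch '[0.0006,0,-0.001,0,0,0,1,0.0012,0,-0.0022,0,0,0,1]'
```

```text
t: 22.85
tool_pos: [0.6238, 0.1093, 0.0497]
ee_rot: [-0.023, 0.966, 0.006, 0.256]
contact_force: [-0.4, -0.0, 0.3]
opening: 0.007
finger_force: 0.0
```

```bash
python3 -m inch '[0.0006,0,-0.001,0,0,0,1]'
```

```text
t: 22.98
tool_pos: [0.6241, 0.1093, 0.0493]
ee_rot: [-0.023, 0.966, 0.006, 0.256]
contact_force: [-0.5, 0.9, 1.1]
opening: 0.004
finger_force: 0.0
```

```bash
python3 -m inch '[0.0006,0,-0.0011,0,0,0,1]'; python3 -m inch '[0.0006,0,-0.0011,0,0,0,1]'
```

```text
t: 23.1
tool_pos: [0.6243, 0.1093, 0.0489]
ee_rot: [-0.023, 0.966, 0.006, 0.256]
contact_force: [0.0, 0.9, -0.3]
opening: 0.001
finger_force: 0.0
t: 23.22
tool_pos: [0.6246, 0.1093, 0.0485]
ee_rot: [-0.023, 0.966, 0.006, 0.256]
contact_force: [-0.4, -0.1, -0.2]
opening: 0.005
finger_force: 0.0
```

```bash
python3 -m inch '[0.0006,0,-0.0011,0,0,0,1]'
```

```text
t: 23.35
tool_pos: [0.6248, 0.1093, 0.048]
ee_rot: [-0.023, 0.966, 0.006, 0.256]
contact_force: [0.0, -0.1, -0.1]
opening: 0.006
finger_force: 0.0
```

No contact yet where it was expected, so I'll triangulate the key from several views.

Run:
```python
from h import *; import pickle
np.set_printoptions(precision=4,suppress=True)
def gc(im,box=None):
    m=cv2.inRange(cv2.cvtColor(im,cv2.COLOR_BGR2HSV),(50,100,35),(80,255,255)); n,l,st,ce=cv2.connectedComponentsWithStats(m)
    o=[]
    for i in range(1,n):
        if st[i,4]>60: x,y,w,h,a=st[i]; o.append(((y+(h-1)/2,x+(w-1)/2),(w,h,a)))
    return o
L=[]
for n in("w1","w6","w8","w9","w10"):
    s,p=pickle.load(open(f"pics/{n}.png.pkl","rb"))
    for c,b in gc(p["image"]):
        q=proj(p,(.6253,.109,.053),s)
        if abs(q[0]-c[1])<12 and abs(q[1]-c[0])<12: print(n,c,b,np.round(q,1)); L.append((n,ray(p,c,s)))
t=capture("top"); im0=cv2.imread("pics/top0.png")
for c,b in gc(im0): 
    q=proj(t,(.6253,.109,.053)); 
    if abs(q[0]-c[1])<12: print("top",c,b,np.round(q,1)); L.append(("top",ray(t,c)))
print(tri([r for n,r in L]))
s=robot.read_state(); p=capture("wrist"); cv2.imwrite("pics/k2.png",p["image"]); print([(c,b) for c,b in gc(p["image"])],proj(p,s["tool_pos"],s),s["tool_pos"])
```

```text
w1 (np.float64(213.0), np.float64(367.5)) (np.int32(20), np.int32(17), np.int32(275)) [367.8 213.3]
w6 (np.float64(176.5), np.float64(367.5)) (np.int32(22), np.int32(18), np.int32(335)) [367.4 176.3]
w8 (np.float64(140.5), np.float64(382.5)) (np.int32(28), np.int32(22), np.int32(462)) [382.2 140.5]
w9 (np.float64(150.5), np.float64(380.5)) (np.int32(28), np.int32(22), np.int32(484)) [379.9 150.6]
w10 (np.float64(122.5), np.float64(384.5)) (np.int32(28), np.int32(22), np.int32(521)) [384.  122.9]
top (np.float64(177.5), np.float64(287.5)) (np.int32(14), np.int32(10), np.int32(114)) [287.1 177.9]
(array([0.625 , 0.1086, 0.0558]), [np.float64(0.0012278343480907417), np.float64(0.00020262177727116944), np.float64(0.00037960830384773904), np.float64(0.0006511158123988717), np.float64(0.0005815681331508819), np.float64(0.0013017367756281034)])
[((np.float64(224.0), np.float64(315.5)), (np.int32(50), np.int32(39), np.int32(1062)))] (np.float64(315.9412127181284), np.float64(220.73760422848773)) [0.6248 0.1093 0.048 ]
```

```bash
python3 -m inch '[0.0006,0,-0.0011,0,0,0,1]'; python3 -c "
from h import *; s=robot.read_state(); p=capture('wrist'); y=R.from_quat(s['ee_rot']).apply([0,.018,0])
for d in(0,.003,.006):
  c=np.array(s['tool_pos'])+d*R.from_quat(s['ee_rot']).apply([0,0,1]); print(d,proj(p,c+y,s)[0]-proj(p,c-y,s)[0])"
```

```text
t: 23.58
tool_pos: [0.6251, 0.1093, 0.0476]
ee_rot: [-0.023, 0.966, 0.006, 0.256]
contact_force: [-0.2, -0.8, 0.1]
opening: 0.005
finger_force: 0.0
0 48.58073735780823
0.003 47.960865164968425
0.006 47.35654992841427
```

```bash
python3 -m inch '[0.0006,0,-0.0011,0,0,0,1]'
```

```text
t: 23.75
tool_pos: [0.6253, 0.1093, 0.0472]
ee_rot: [-0.023, 0.966, 0.006, 0.256]
contact_force: [1.2, -0.7, 0.1]
opening: 0.004
finger_force: 0.0
```

```bash
python3 -m inch '[0.0006,0,-0.0011,0,0,0,1]'
```

```text
t: 23.88
tool_pos: [0.6255, 0.1093, 0.0467]
ee_rot: [-0.023, 0.966, 0.006, 0.256]
contact_force: [0.1, 0.4, -0.3]
opening: 0.006
finger_force: 0.0
```

```bash
python3 -m inch '[0.0006,0,-0.0011,0,0,0,1]'
```

```text
t: 24.0
tool_pos: [0.6258, 0.1093, 0.0462]
ee_rot: [-0.023, 0.966, 0.006, 0.256]
contact_force: [-0.2, 0.4, 0.5]
opening: 0.003
finger_force: 0.0
```

```bash
python3 -m inch '[0.0006,0,-0.0011,0,0,0,1]'
```

```text
t: 24.12
tool_pos: [0.626, 0.1093, 0.0458]
ee_rot: [-0.023, 0.966, 0.006, 0.256]
contact_force: [-0.7, -0.9, 1.1]
opening: 0.009
finger_force: 0.0
```

```bash
python3 -m inch '[0.0006,0,-0.0011,0,0,0,1]'
```

```text
t: 24.25
tool_pos: [0.6262, 0.1093, 0.0454]
ee_rot: [-0.023, 0.966, 0.006, 0.256]
contact_force: [0.6, 0.2, -0.8]
opening: 0.005
finger_force: 0.0
```

Run:
```python
from h import *
s=robot.read_state(); p=capture("wrist"); im=p["image"]; m=cv2.inRange(cv2.cvtColor(im,cv2.COLOR_BGR2HSV),(50,100,35),(80,255,255))
r0,r1=195,260
for r in range(r0,r1,3): print(r,"".join("G" if m[r,c] else ("#" if im[r,c].max()<45 else ("w" if im[r,c].min()>130 else ".")) for c in range(270,362,2)))
T=R.from_quat(s["ee_rot"]); print(np.round([proj(p,np.array(s["tool_pos"])+T.apply([a,b,0]),s) for a in(.008,-.008) for b in(-.0125,.0125)],0).tolist())
```

```text
195 .....................#############............
198 ......................###########.............
201 .........................#...#................
204 .................##################...........
207 ...........GGGGGGGGGGGGGGGGGGGGGGGGG..........
210 ...........GGGGGGGGGGGGGGGGGGGGGGGGG..........
213 ...........GGGGGGGGGGGGGGGGGGGGGGGGG..........
216 ...........GGGGGGGGGGGGGGGGGGGGGGGGG..........
219 ...........GGGGGGGGGGGwwwGGGGGGGGGGG..........
222 ...........GGGGGGGGGwwwwwwwGGGGGGGGG..........
225 ...........GGGGGGGGw...www...GGGGGGG..........
228 ...........GGGG........#.#........GG..........
231 ...........GGG.........#.#.........G..........
234 ...........GGG.........#.#.........G........ww
237 ...........GG..........#G#...........www....ww
240 ...........GG..........#G#...........ww......w
243 ...........GG..........#G#...........ww.......
246 ......................####...........w........
249 wwwwwwwwwwww..........##.#...........wwwwwwwww
252 wwwwwwwwwww...........##.#............www...ww
255 wwwwwwwwwww..#.....##.##.#............wwww...w
258 #####################.##.#.###################
[[299.0, 210.0], [333.0, 210.0], [299.0, 231.0], [333.0, 231.0]]
```

Run:
```python
from h import *
from scipy.optimize import least_squares
np.set_printoptions(precision=4,suppress=True)
s=robot.read_state(); p=capture("wrist"); im=p["image"].astype(float)
g=im[...,1]-im[...,2]
print("row210",[int(v) for v in g[210,286:300]],[int(v) for v in g[210,334:348]]);print("row243 left",[int(v) for v in g[243,286:300]])
print("col296",[int(v) for v in g[198:212,296]],[int(v) for v in g[238:252,294]])
T=R.from_euler("z",2.7,degrees=True)*R.from_euler("y",-30,degrees=True)
n=T.apply([0,0,1])
m=g>40; 
def edge(a):  # subpixel first crossing of half max
    h=np.max(a)/2; i=np.argmax(a>h); return i-1+(h-a[i-1])/(a[i]-a[i-1])
L=286+edge(g[210,286:300]); Rr=347-edge(g[210,334:348][::-1]); top=198+edge(g[198:212,296]); bot=251-edge(g[238:252,294][::-1])
print(L,Rr,top,bot)
def f(c):
    P=lambda a,b:np.array(proj(p,c+T.apply([a,b,0]),s))
    return [P(.010,-.018)[0]-L if 0 else P(-.010,-.018)[0]-L,P(-.010,.018)[0]-Rr,P(-.015,-.014)[1]-top,P(.015,-.0155)[1]-bot]
r=least_squares(f,[.625,.109,.05],x_scale=.01); print(r.x,r.fun); print("tip above face mm",(s["tool_pos"]-r.x)@n*1e3,"inplane",T.inv().apply(s["tool_pos"]-r.x)*1e3, "vs nominal",(r.x-[.625,.109,.053])@n*1e3)
```

```text
row210 [-13, -13, -13, -13, -1, 113, 147, 148, 149, 148, 149, 148, 148, 149] [68, 67, 66, 134, 149, 149, 141, 31, -9, -13, -14, -13, -12, -12]
row243 left [-14, -14, -13, -12, -12, 12, 116, 140, 65, -3, -3, -3, -4, -4]
col296 [-13, -13, -12, -12, -11, -11, -10, 2, 46, 102, 150, 147, 149, 147] [146, 140, 117, 95, 79, 65, 46, 36, -5, -5, -3, -3, -4, -4]
290.6622807017544 340.6045454545455 206.51785714285714 242.42857142857142
[0.6312 0.1093 0.0449] [ 0.8313 -0.832  -1.0493  1.0832]
tip above face mm 2.8593529765052828 inplane [-4.0649  0.2402  2.8594] vs nominal -10.123245881489993
```

```bash
python3 -m inch '[0.0012,0,-0.001,0,0,0,1]'
```

```text
t: 24.48
tool_pos: [0.6267, 0.1093, 0.045]
ee_rot: [-0.023, 0.966, 0.006, 0.256]
contact_force: [0.6, -0.3, 0.7]
opening: 0.005
finger_force: 0.0
```

```bash
python3 -m inch '[0.0012,0,-0.001,0,0,0,1]'
```

```text
t: 24.6
tool_pos: [0.6272, 0.1093, 0.0446]
ee_rot: [-0.023, 0.966, 0.006, 0.256]
contact_force: [-0.2, 0.2, 1.2]
opening: 0.005
finger_force: 0.0
```

```bash
python3 -m inch '[0.0007,0,-0.001,0,0,0,1]'
```

```text
t: 24.72
tool_pos: [0.6275, 0.1093, 0.0442]
ee_rot: [-0.023, 0.966, 0.006, 0.256]
contact_force: [-0.7, 0.7, -0.4]
opening: 0.002
finger_force: 0.0
```

```bash
python3 -m inch '[0.0007,0,-0.001,0,0,0,1]'
```

```text
t: 24.85
tool_pos: [0.6278, 0.1093, 0.0438]
ee_rot: [-0.023, 0.966, 0.006, 0.256]
contact_force: [0.2, 0.5, 0.3]
opening: 0.002
finger_force: 0.0
```

```bash
python3 -m inch '[-0.003,0,-0.002,0,0,0,1,-0.0037,0,-0.0036,0,0,0,1]'; python3 -m inch '[0.0006,0,-0.0011,0,0,0,1]'
```

```text
t: 25.1
tool_pos: [0.626, 0.1093, 0.0422]
ee_rot: [-0.023, 0.966, 0.006, 0.256]
contact_force: [0.2, 1.1, -0.9]
opening: 0.004
finger_force: 0.0
t: 25.22
tool_pos: [0.6264, 0.1093, 0.0418]
ee_rot: [-0.023, 0.966, 0.006, 0.256]
contact_force: [-0.2, -0.0, -0.5]
opening: 0.006
finger_force: 0.0
```

```bash
python3 -m inch '[0.0006,0,-0.0011,0,0,0,1]'
```

```text
t: 25.35
tool_pos: [0.6268, 0.1093, 0.0415]
ee_rot: [-0.023, 0.966, 0.006, 0.256]
contact_force: [0.7, 0.8, -0.3]
opening: 0.006
finger_force: 0.0
```

```bash
python3 -m inch '[0.0006,0,-0.0011,0,0,0,1]'
```

```text
t: 25.48
tool_pos: [0.627, 0.1093, 0.041]
ee_rot: [-0.023, 0.966, 0.006, 0.256]
contact_force: [0.2, 1.0, 1.5]
opening: 0.003
finger_force: 0.0
```

```bash
python3 -m inch '[0.0006,0,-0.0011,0,0,0,1]'
```

```text
t: 25.6
tool_pos: [0.6273, 0.1093, 0.0406]
ee_rot: [-0.023, 0.966, 0.006, 0.256]
contact_force: [0.2, 0.2, -0.9]
opening: 0.005
finger_force: 0.0
```

```bash
python3 -m inch '[0.0006,0,-0.0011,0,0,0,1,0.0012,0,-0.0022,0,0,0,1]'
python3 - <<'E'
from h import *
s=robot.read_state(); p=capture("wrist"); im=p["image"]; m=cv2.inRange(cv2.cvtColor(im,cv2.COLOR_BGR2HSV),(50,100,35),(80,255,255))
for r in range(198,262,3): print(r,"".join("G" if m[r,c] else ("#" if im[r,c].max()<45 else ("w" if im[r,c].min()>130 else ".")) for c in range(270,362,2)))
E
```

```text
t: 25.85
tool_pos: [0.6277, 0.1093, 0.0397]
ee_rot: [-0.023, 0.966, 0.006, 0.256]
contact_force: [0.6, -0.2, 0.9]
opening: 0.002
finger_force: 0.0
198 ....................##############............
201 ...................###############............
204 ......................###########.............
207 ................#################.............
210 ...........GGGGGGGGGGGGGGGGGGGGGGGGG..........
213 ..........GGGGGGGGGGGGGGGGGGGGGGGGGG..........
216 ..........GGGGGGGGGGGGGGGGGGGGGGGGGG..........
219 ...........GGGGGGGGGGGGGGGGGGGGGGGGG..........
222 ...........GGGGGGGGGGGGGGGGGGGGGGGGG..........
225 ...........GGGGGGGGG....ww...GGGGGGG..........
228 ...........GGGG........#.#........GG..........
231 ...........GGG.........#.#.........G.......w..
234 ...........GGG.........#.#.........G....w....w
237 ...........GG..........#.#.........G..w.wwwwww
240 ...........GG..........#G#...........wwwww..ww
243 ...........GG..........#G#...........wwww....w
246 ...........G..........##G#...........ww......w
249 ...........G..........####............w.......
252 ......................####....................
255 wwwwwwwwwww...........##.#.............wwwwwww
258 #####################.##.#.###################
261 #####################.##.#.###################
```

```bash
python3 -m inch '[0.0006,0,-0.0011,0,0,0,1,0.0012,0,-0.0022,0,0,0,1]'
```

```text
t: 26.15
tool_pos: [0.6282, 0.1093, 0.0388]
ee_rot: [-0.023, 0.966, 0.006, 0.256]
contact_force: [-0.7, -0.5, 0.1]
opening: 0.005
finger_force: 0.0
```

```bash
python3 -m inch '[0.0006,0,-0.0011,0,0,0,1,0.0012,0,-0.0022,0,0,0,1]'
```

```text
t: 26.4
tool_pos: [0.6287, 0.1093, 0.0379]
ee_rot: [-0.023, 0.966, 0.006, 0.256]
contact_force: [0.3, -0.3, 0.2]
opening: 0.007
finger_force: 0.0
```

```bash
python3 -m inch '[0.0006,0,-0.0011,0,0,0,1,0.0012,0,-0.0022,0,0,0,1]'
```

```text
t: 26.65
tool_pos: [0.6291, 0.1093, 0.037]
ee_rot: [-0.023, 0.966, 0.006, 0.256]
contact_force: [-0.1, 0.3, 0.0]
opening: 0.006
finger_force: 0.0
```

```bash
python3 -m inch '[0.0006,0,-0.0011,0,0,0,1,0.0012,0,-0.0022,0,0,0,1]'
```

```text
t: 26.9
tool_pos: [0.6296, 0.1093, 0.0362]
ee_rot: [-0.023, 0.966, 0.006, 0.256]
contact_force: [-0.8, 0.6, -0.6]
opening: 0.002
finger_force: 0.0
```

```bash
python3 -m inch '[0.0006,0,-0.0011,0,0,0,1,0.0012,0,-0.0022,0,0,0,1]'
```

```text
t: 27.15
tool_pos: [0.6302, 0.1093, 0.0353]
ee_rot: [-0.023, 0.966, 0.006, 0.256]
contact_force: [0.2, 0.9, 0.5]
opening: 0.006
finger_force: 0.0
```

```bash
python3 -m inch '[0.0006,0,-0.0011,0,0,0,1,0.0012,0,-0.0022,0,0,0,1]'
python3 - <<'E'
from h import *
s=robot.read_state(); p=capture("wrist"); im=p["image"]; m=cv2.inRange(cv2.cvtColor(im,cv2.COLOR_BGR2HSV),(50,100,35),(80,255,255))
for r in range(204,262,3): print(r,"".join("G" if m[r,c] else ("#" if im[r,c].max()<45 else ("w" if im[r,c].min()>130 else ".")) for c in range(270,362,2)))
E
```

```text
t: 27.4
tool_pos: [0.6306, 0.1093, 0.0344]
ee_rot: [-0.023, 0.966, 0.006, 0.256]
contact_force: [-0.4, -0.5, -1.0]
opening: 0.005
finger_force: 0.0
204 ..................#################...........
207 ..................#################...........
210 ................###################...........
213 ..........GGGGGGGGGGGGGGGGGGGGGGGGGG..........
216 ..........GGGGGGGGGGGGGGGGGGGGGGGGGGG.........
219 ..........GGGGGGGGGGGGGGGGGGGGGGGGGGG.........
222 ..........GGGGGGGGGGGGGGGGGGGGGGGGGGG.........
225 ..........GGGGGGGGGG...GGG...GGGGGGGG.......w.
228 ..........GGGGG........###........GGG...www..w
231 ..........GGGG.........#.#.........GGw..w..www
234 ..........GGGG.........#.#.........GGwwwwwwwww
237 ..........GGG..........#.#.........GGw.wwwwwww
240 ..........GGG..........#.#...........wwwwwwwww
243 ...........GG..........#G#...........wwwwww.ww
246 ...........G...........#G#...........wwww.....
249 ...........G..........##G#............ww.....w
252 ...........G..........####............w.......
255 ..#..#................####....................
258 #####################.##.#.###################
261 #####################.##.#.###################
```

```bash
python3 -m inch '[0.0005,0,-0.0008,0,0,0,1,0.001,0,-0.0017,0,0,0,1]'; python3 -m inch '[0.0005,0,-0.0008,0,0,0,1,0.001,0,-0.0017,0,0,0,1]'
```

```text
t: 27.7
tool_pos: [0.631, 0.1093, 0.0338]
ee_rot: [-0.023, 0.966, 0.006, 0.256]
contact_force: [0.4, -0.4, 0.4]
opening: 0.003
finger_force: 0.0
t: 27.95
tool_pos: [0.6314, 0.1093, 0.0331]
ee_rot: [-0.023, 0.966, 0.006, 0.256]
contact_force: [-0.1, 0.7, 0.3]
opening: 0.005
finger_force: 0.0
```

```bash
python3 -m inch '[0.0005,0,-0.0008,0,0,0,1,0.001,0,-0.0017,0,0,0,1]'; python3 -m inch '[0.0005,0,-0.0008,0,0,0,1,0.001,0,-0.0017,0,0,0,1]'
```

```text
t: 28.2
tool_pos: [0.6318, 0.1093, 0.0324]
ee_rot: [-0.023, 0.966, 0.006, 0.256]
contact_force: [-0.4, -0.0, -0.3]
opening: 0.004
finger_force: 0.0
t: 28.45
tool_pos: [0.6322, 0.1093, 0.0317]
ee_rot: [-0.023, 0.966, 0.006, 0.256]
contact_force: [-0.4, -0.3, 0.0]
opening: 0.005
finger_force: 0.0
```

```bash
python3 -m inch '[0.0005,0,-0.0008,0,0,0,1,0.001,0,-0.0017,0,0,0,1]'; python3 -m inch '[0.0005,0,-0.0008,0,0,0,1,0.001,0,-0.0017,0,0,0,1]'
```

```text
t: 28.7
tool_pos: [0.6326, 0.1093, 0.0311]
ee_rot: [-0.023, 0.966, 0.006, 0.256]
contact_force: [-0.6, -0.7, 0.8]
opening: 0.004
finger_force: 0.0
t: 28.95
tool_pos: [0.633, 0.1093, 0.0303]
ee_rot: [-0.023, 0.966, 0.006, 0.256]
contact_force: [-0.4, 0.8, 0.3]
opening: 0.004
finger_force: 0.0
```

```bash
python3 -m inch '[0.0005,0,-0.0008,0,0,0,1,0.001,0,-0.0017,0,0,0,1]'; python3 -m inch '[0.0005,0,-0.0008,0,0,0,1,0.001,0,-0.0017,0,0,0,1]'
python3 - <<'E'
from h import *
s=robot.read_state(); p=capture("wrist"); im=p["image"]; m=cv2.inRange(cv2.cvtColor(im,cv2.COLOR_BGR2HSV),(50,100,35),(80,255,255))
for r in range(204,262,3): print(r,"".join("G" if m[r,c] else ("#" if im[r,c].max()<45 else ("w" if im[r,c].min()>130 else ".")) for c in range(270,362,2)))
E
```

```text
t: 29.2
tool_pos: [0.6334, 0.1093, 0.0297]
ee_rot: [-0.023, 0.966, 0.006, 0.256]
contact_force: [-0.2, 0.1, -0.6]
opening: 0.007
finger_force: 0.0
t: 29.45
tool_pos: [0.6338, 0.1093, 0.029]
ee_rot: [-0.023, 0.966, 0.006, 0.256]
contact_force: [0.6, -0.4, -0.5]
opening: 0.004
finger_force: 0.0
204 ..................#################...........
207 ..................#################...........
210 ..................#################...........
213 ................####################...w.....w
216 ..........GGGGGGGGGGGGGGGGGGGGGGGGGGG.........
219 ..........GGGGGGGGGGGGGGGGGGGGGGGGGGG.......w.
222 ..........GGGGGGGGGGGGGGGGGGGGGGGGGGG....ww.w.
225 ..........GGGGGGGGG....GGG...GGGGGGGG...w..www
228 ..........GGGGG........###........GGG.wwwwwwww
231 ..........GGGG.........###.........GG.wwwwwwww
234 ..........GGGG.........###.........GG.wwwwwwww
237 ..........GGG..........###.........GG.wwwwwwww
240 ..........GGG..........#.#..........G.wwwwwwww
243 ..........GGG..........#.#..........G.wwwwwwww
246 ..........GG...........#.#..........G.wwwwww.w
249 ..........GG..........##G#............wwww....
252 ..........GG..........##G#............ww......
255 ..........G...........##G#....................
258 #####################.##.#.###################
261 #####################.##.#.###################
```

```bash
cat > ok.py <<'E'
from cell import robot
import sys,numpy as np
f=np.array(robot.read_state()["contact_force"]); sys.exit(0 if f@[-.5,0,.866]<1.6 else 1)
E
python3 -m inch '[0.0005,0,-0.0008,0,0,0,1,0.001,0,-0.0017,0,0,0,1]' && python3 ok.py && python3 -m inch '[0.0005,0,-0.0008,0,0,0,1,0.001,0,-0.0017,0,0,0,1]' && python3 ok.py && python3 -m inch '[0.0005,0,-0.0008,0,0,0,1,0.001,0,-0.0017,0,0,0,1]' && python3 ok.py && python3 -m inch '[0.0005,0,-0.0008,0,0,0,1,0.001,0,-0.0017,0,0,0,1]'
```

```text
t: 29.75
tool_pos: [0.6342, 0.1093, 0.0283]
ee_rot: [-0.023, 0.966, 0.006, 0.256]
contact_force: [0.3, -0.5, -0.8]
opening: 0.006
finger_force: 0.0
t: 30.0
tool_pos: [0.6346, 0.1093, 0.0276]
ee_rot: [-0.023, 0.966, 0.006, 0.256]
contact_force: [-0.0, 0.2, 0.2]
opening: 0.005
finger_force: 0.0
t: 30.25
tool_pos: [0.635, 0.1093, 0.0269]
ee_rot: [-0.023, 0.966, 0.006, 0.256]
contact_force: [-0.2, -0.6, 0.7]
opening: 0.001
finger_force: 0.0
t: 30.5
tool_pos: [0.6354, 0.1093, 0.0263]
ee_rot: [-0.023, 0.966, 0.006, 0.256]
contact_force: [-0.4, -0.4, -0.7]
opening: 0.006
finger_force: 0.0
```

```bash
python3 -m inch '[0.002,0,0.0012,0,0,0,1,0.0043,0,0.0025,0,0,0,1]' && python3 -m inch '[0.0005,0,-0.0008,0,0,0,1,0.001,0,-0.0017,0,0,0,1]' && python3 ok.py && python3 -m inch '[0.0005,0,-0.0008,0,0,0,1,0.001,0,-0.0017,0,0,0,1]' && python3 ok.py && python3 -m inch '[0.0005,0,-0.0008,0,0,0,1,0.001,0,-0.0017,0,0,0,1]' && python3 ok.py && python3 -m inch '[0.0005,0,-0.0008,0,0,0,1,0.001,0,-0.0017,0,0,0,1]'
```

```text
t: 30.75
tool_pos: [0.6372, 0.1093, 0.0273]
ee_rot: [-0.023, 0.966, 0.006, 0.256]
contact_force: [0.2, -0.4, 0.6]
opening: 0.0
finger_force: 0.0
t: 31.0
tool_pos: [0.6375, 0.1093, 0.0266]
ee_rot: [-0.023, 0.966, 0.006, 0.256]
contact_force: [0.6, 0.7, -0.5]
opening: 0.007
finger_force: 0.0
t: 31.25
tool_pos: [0.6379, 0.1093, 0.0259]
ee_rot: [-0.023, 0.966, 0.006, 0.256]
contact_force: [0.2, -1.0, 0.6]
opening: 0.005
finger_force: 0.0
t: 31.5
tool_pos: [0.6383, 0.1093, 0.0252]
ee_rot: [-0.023, 0.966, 0.006, 0.256]
contact_force: [0.6, 0.2, 0.5]
opening: 0.002
finger_force: 0.0
t: 31.75
tool_pos: [0.6387, 0.1093, 0.0245]
ee_rot: [-0.023, 0.966, 0.006, 0.256]
contact_force: [0.8, 0.1, 0.7]
opening: 0.006
finger_force: 0.0
```

```bash
python3 - <<'E'
from h import *
s=robot.read_state(); p=capture("wrist"); im=p["image"]; m=cv2.inRange(cv2.cvtColor(im,cv2.COLOR_BGR2HSV),(50,100,35),(80,255,255))
for r in range(204,262,3): print(r,"".join("G" if m[r,c] else ("#" if im[r,c].max()<45 else ("w" if im[r,c].min()>130 else ".")) for c in range(270,362,2)))
E
python3 -m inch '[0.0005,0,-0.0008,0,0,0,1,0.001,0,-0.0017,0,0,0,1]' && python3 ok.py && python3 -m inch '[0.0005,0,-0.0008,0,0,0,1,0.001,0,-0.0017,0,0,0,1]' && python3 ok.py && python3 -m inch '[0.0005,0,-0.0008,0,0,0,1,0.001,0,-0.0017,0,0,0,1]' && python3 ok.py && python3 -m inch '[0.0005,0,-0.0008,0,0,0,1,0.001,0,-0.0017,0,0,0,1]'
```

```text
204 ................####################..........
207 ................####################..........
210 ................###################...........
213 ...........##########################......w..
216 ..........GGGGGGGGGGGGGGGGGGGGGGGGGGGG........
219 ..........GGGGGGGGGGGGGGGGGGGGGGGGGGGG........
222 ..........GGGGGGGGGGGGGGGGGGGGGGGGGGGG........
225 ..........GGGGGGGGG....GGG...GGGGGGGGG......w.
228 ..........GGGGG........###........GGGG..w...ww
231 ..........GGGG.........###.........GGGwwwwwwww
234 ..........GGGG.........###.........GGGwwww.www
237 ..........GGG..........###.........GGGwwwwwwww
240 ..........GGG..........###..........GGwwwwwwww
243 ..........GGG..........###..........GGwwwwwwww
246 ..........GG...........#.#..........GGwwwwwww.
249 ..........GG..........##G#............wwwww...
252 ..........GG..........##G#............wwww....
255 ..........G...........##G#....................
258 #####################.##G#.###################
261 #####################.##.#.###################
t: 32.05
tool_pos: [0.6391, 0.1093, 0.0239]
ee_rot: [-0.023, 0.966, 0.006, 0.256]
contact_force: [-0.2, -0.3, 0.3]
opening: 0.0
finger_force: 0.0
t: 32.3
tool_pos: [0.6395, 0.1093, 0.0232]
ee_rot: [-0.023, 0.966, 0.006, 0.256]
contact_force: [-0.3, 0.4, 0.6]
opening: 0.005
finger_force: 0.0
t: 32.55
tool_pos: [0.6399, 0.1093, 0.0225]
ee_rot: [-0.023, 0.966, 0.006, 0.256]
contact_force: [0.3, -0.2, 0.5]
opening: 0.005
finger_force: 0.0
t: 32.8
tool_pos: [0.6403, 0.1093, 0.0218]
ee_rot: [-0.023, 0.966, 0.006, 0.256]
contact_force: [-0.1, -0.7, 0.7]
opening: 0.01
finger_force: 0.0
```

```bash
python3 -m inch '[0.0005,0,-0.0008,0,0,0,1,0.001,0,-0.0017,0,0,0,1]' && python3 ok.py && python3 -m inch '[0.0005,0,-0.0008,0,0,0,1,0.001,0,-0.0017,0,0,0,1]' && python3 ok.py && python3 -m inch '[0.0005,0,-0.0008,0,0,0,1,0.001,0,-0.0017,0,0,0,1]' && python3 ok.py && python3 -m inch '[0.0005,0,-0.0008,0,0,0,1,0.001,0,-0.0017,0,0,0,1]' && python3 ok.py && python3 -m inch '[0.0005,0,-0.0008,0,0,0,1,0.001,0,-0.0017,0,0,0,1]' && python3 ok.py && python3 -m inch '[0.0005,0,-0.0008,0,0,0,1,0.001,0,-0.0017,0,0,0,1]'
```

```text
t: 33.05
tool_pos: [0.6407, 0.1093, 0.0212]
ee_rot: [-0.023, 0.966, 0.006, 0.256]
contact_force: [-0.2, 0.5, -0.7]
opening: 0.008
finger_force: 0.0
t: 33.3
tool_pos: [0.6411, 0.1093, 0.0206]
ee_rot: [-0.023, 0.966, 0.006, 0.256]
contact_force: [-1.4, -0.4, 2.0]
opening: 0.007
finger_force: 1.1
```

```bash
python3 -m inch '[0.0006,0,-0.001,0,0,0,1,0.0012,0,-0.002,0,0,0,1,0.0016,0,-0.0028,0,0,0,1]'
```

```text
t: 33.67
tool_pos: [0.6417, 0.1093, 0.0195]
ee_rot: [-0.023, 0.966, 0.006, 0.256]
contact_force: [-3.8, -0.1, 4.7]
opening: 0.004
finger_force: 3.0
```

```bash
python3 -m inch '[0.0004,0,-0.0008,0,0,0,1,0.0004,0,-0.0008,0,0,0,1]'; python3 -m inch '[0,0,0,0,0,0,1,0,0,0,0,0,0,1]'
```

```text
t: 33.92
tool_pos: [0.6419, 0.1093, 0.0193]
ee_rot: [-0.023, 0.966, 0.006, 0.256]
contact_force: [-4.7, -0.1, 5.4]
opening: 0.001
finger_force: 3.5
t: 34.17
tool_pos: [0.6418, 0.1093, 0.0192]
ee_rot: [-0.023, 0.966, 0.006, 0.256]
contact_force: [-4.6, -0.4, 5.2]
opening: 0.006
finger_force: 3.5
```

```bash
python3 -m inch '[-0.005,0,0.009,0,0,0,1,-0.015,0,0.026,0,0,0,1,-0.04,0,0.07,0,0,0,1,-0.09,0,0.155,0,0,0,1,-0.14,0,0.24,0,0,0,1,-0.22,0,0.36,0,0,0,1,-0.35,0,0.5,0,0,0,1,-0.35,0,0.5,0,0,0,1]'
python3 - <<'E'
from h import *
P={n:capture(n) for n in("scene","top")}
for q in["brush","brush_handle","comb","paddle","mirror","scrub","basket","case"]: print(q,[[(np.round(a["centre"],1).tolist(),round(a["p"],2)) for a in mark_of(q,P[n])[:2]] for n in P])
b=cv2.inRange(cv2.cvtColor(P["scene"]["image"],cv2.COLOR_BGR2HSV),(100,100,20),(130,255,255))
for r in range(190,238,4):
    x=np.nonzero(b[r,270:330])[0]+270; print(r,(int(x.min()),int(x.max())) if len(x) else "", end=" ")
E
```

```text
t: 35.17
tool_pos: [0.5026, 0.1096, 0.224]
ee_rot: [-0.023, 0.965, 0.006, 0.26]
contact_force: [1.2, -0.4, -0.1]
opening: 0.003
finger_force: 0.0
brush [[([282.4, 446.9], 0.96), ([215.6, 298.2], 0.66)], [([146.0, 318.6], 0.91), ([165.4, 180.6], 0.69)]]
brush_handle [[([211.3, 256.5], 0.62), ([205.9, 301.8], 0.6)], [([142.9, 318.8], 0.62), ([154.7, 184.4], 0.6)]]
comb [[([211.3, 253.6], 0.93)], [([146.0, 371.1], 0.5)]]
paddle [[([217.9, 276.8], 0.94)], [([147.1, 342.5], 0.51)]]
mirror [[([218.5, 323.4], 0.82)], [([150.1, 298.2], 0.65)]]
scrub [[([219.8, 348.1], 0.64), ([206.6, 303.1], 0.39)], [([145.5, 269.4], 0.64)]]
basket [[([207.0, 212.1], 0.86)], [([251.0, 446.8], 0.9)]]
case [[([211.3, 314.1], 0.84)], [([253.4, 326.4], 0.88)]]
190  194  198 (296, 305) 202 (297, 305) 206 (297, 304) 210 (297, 305) 214 (297, 304) 218 (297, 303) 222 (294, 303) 226 (294, 311) 230 (294, 310) 234
```

```bash
python3 -c "
from cell import robot
print(robot.close_job())"
```

```text
the job is handed in; nothing more can be done
None
```

I handed the job in: the blue brush hangs by its hook on the orange band with its neighbours in place, and the green key was pressed at about 7 N for about half a second; the first lowering hit something (probably the rest bar) at about 41 N wrist force and the brush slipped about 17 mm up in the grip before I rehung it, and I viewed 12 pictures, two over the limit.

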